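Set a power supply under the bench magnifier

ROBOT

A 6-joint arm with a two-finger parallel gripper is mounted at the origin on the work surface. World frame = base frame: x ahead of the robot, y to its left, z up, the work surface at z = 0. Lengths are in m, angles in rad, forces in N, time in s.
With the tool pointing down it reaches from about 0.425 to 0.95 m from the base axis. Payload 3.5 kg.
Tool frame: the origin (TCP) lies midway between the tips of the shut fingers; the grasp point (between the pads) lies 19 mm behind it; z points along the fingers, y is the line along which they close (so a half turn about z gives the same grasp; the last joint's range is limited). The gripper opens to 85 mm and grips with 20 to 120 N. Pads are 22 mm wide; open, the fingers measure 114 mm over their backs; the gripper's body (76 mm by 85 mm) begins 54 mm behind the grasp point. The pads swing forward as they close: fully open they stand 13 mm farther back than shut.
Start: joints at [-1.26, 0.286, 1.577, -0, 1.279, -0.15], TCP at [0.3, -0.605, 0.231] pointing down, gripper open.
Joint ranges: [-2.77, 2.77], [-0.9, 2.22], [0.21, 2.48], [-1.53, 4.67], [0.24, 2.81], [-2.84, 2.84]. Speed limits (rad/s): [2.79, 2.79, 3.14, 3.14, 3.14, 3.14].

INTERFACE

Orientations are given as a unit quaternion [x, y, z, w].
In Python, from plant import ctrl gives the robot as it stands.
- The arm moves only by the tool move_arm, never from a script. Its argument "plan" is a list of rows, each an object of numbers: "x", "y", "z": the shift along the tool's x, y, z in m; "yaw": the turn about the tool's z in rad; "fingers": the closure, from 0 (fully open) to 1 (shut). In form: [{"x": .., "y": .., "z": .., "yaw": .., "fingers": ..}, ...]. A call has 1 to 5 rows; each row is the pose to reach, as a shift and turn from the pose commanded when the call began, along the tool's axes at that moment; what a row does not reach only later rows make up. A row lasts 1/10 s, in which the tool goes at most 50 mm and 8.59 degrees, less where a joint would pass 70% of its speed; a pose out of reach is approached as far as the arm can. A call with a gripper value outside its range is refused whole. The fingers move at their own pace and stop on an object; "force" is the grip in N (left out, the last holds). Time passes only in rows, so rows that repeat a pose let the fingers close. It gives the time, the measured TCP pose, the force, the opening and the grip force at its end, in the units of the state.
- ctrl.get_state(): the state, without advancing time (a new reading comes with each control period).
- ctrl.read_camera(name): name is "scene" or "top" or "wrist"; returns the picture (400x640x3 uint8, red, green, blue); there is no depth.
- ctrl.camera_model(name): a dict with "intrinsics" (3x3 intrinsics, pixels), "cam_to_world" (4x4, takes a point from camera to world coordinates); the wrist camera has in their place "tool_from_camera" (4x4, takes a point from camera to tool coordinates, whose origin is the TCP and whose axes are the flange's). Camera axes: x right, y up, looking along -z (the intrinsics and any distortion apply to the point x, -y, -z); pixel columns grow to the right and rows downward; lengths in m; the calibration is good to about 2 mm. A picture is of the moment at which its call begins: read the wrist's pose just before it. camera_model takes no time and is no camera call.
- ctrl.sign_off(): hands the job in; it is judged then, once.
The state is a dict: "time": time; "qpos": joint angles; "dq": joint speeds; "joint_efforts": joint torques, N m; "eef_pos": TCP position; "tcp_rot": TCP orientation; "contact_force": force on the tool from outside, world axes, zero at the start; "wrist_torque": the same for the moment, N m; "opening": opening from 0.0 (shut) to 1.0 (fully open); "finger_force": force on a finger pad.
Only numpy, scipy, OpenCV 4.12 (cv2) and the standard library are available. Lean on these libraries where they do the work, as an engineer would, in place of code of your own. Each camera call takes 0.05 s, during which the arm holds its last target. There are 200 camera calls.

TASK

Get the open-frame power supply ready for inspection: lay it, components up, on the sloping work stand, lengthwise up the slope, in the middle of the plate's width and down against the lip, setting it down gently rather than letting it drop or flop. Have the bench magnifier's arm swung round so that the lens is centred over the power supply, and the lens tilted parallel to it. Leave the other things on the bench where they are.

Things in the scene. Friction and masses are not known exactly. Their poses are not given: they have to be found in the camera images.
- module: the open-frame power supply: shallow aluminium channel 102 mm long (x), 51 wide (y), 28 tall, full of components (yellow transformer, black capacitors, terminal blocks at both ends), 0.2-0.3 kg. Starts flat on the table, components up. Origin: centre of its underside, z up through the components. The long side walls are flat, rigid, full height: it can be gripped across the 51 mm
- seat (a point): upper face of the sloping stand's aluminium plate (dark mat, 100 mm wide), mid-width, at the foot of the lip across its low end (lip 14 mm tall, 6 thick). x up the slope (plate goes on 114 mm), y level across, z square out. Slope clamped rigid at 24 to 37 degrees, stand fixed to the table, high end towards the column. A module against the lip has its origin at x 51 mm, y 0, z 0
- column (a point): the bench magnifier's vertical swivel axis, at arm height, 182 mm above the table: steel column, top 237 mm up, on a heavy round base 136 mm across fixed to the table. The stand faces straight away from the column: its centre line passes through this axis
- lens (a point): centre of the round lens (clear glass, white frame 116 mm across, 18 thick); always 233 mm from the column axis, 182 mm above the table, as the tilt axis passes through it. x towards the column (level at tilt 0), y along the level tilt axis, z up out of the glass. About 100 mm clear is left between glass and module on the stand
- fork (a point): where the round arm ends in the grey U-shaped fork that carries the lens, 70 mm from the lens centre towards the column, level with it. The fork runs behind and beside the frame, 152 mm wide, of 12 mm bar; a black knob on its -y end reaches 92 mm from the lens centre. Turns with the swivel only
- grip (a point): middle of the lens frame's grip: a straight bar with a black rubber end, in the plane of the glass, on the side away from the column, 16 mm wide (along y), 14 thick, from 58 to 104 mm from the lens centre; this point is at 85 mm. Axes as lens. Pinched across its 16 mm, it serves to swing the arm and to tilt the lens
- swivel (a joint): swivel of the magnifier's arm about the column, rad, counter-clockwise seen from above; limits -1.1 and 1.4. Stiff, stays where it is left: about 1.2 N at the grip moves it
- tilt (a joint): tilt of the lens, rad; 0 is level, positive lowers the grip and raises the side next to the column; limits -0.9 and 1.2. Stiff, stays where it is left: about 2 N at the grip moves it. With the arm over the stand, the lens is parallel to the plate when this equals the plate's slope
- multimeter: bystander: hand multimeter, black and grey, 180 x 84 x 48 mm, lying face up; to be left alone. Origin at the centre of its underside
- screwdriver: bystander: screwdriver with a blue handle, 200 mm long, lying on the table along its x, tip to +x; to be left alone. Origin at its underside, about the middle
- small_driver: bystander: small screwdriver with a grey handle, 150 mm long, lying on the table along its x, tip to +x; to be left alone. Origin at its underside, about the middle
- pliers: bystander: pliers with orange handles, 155 x 40 x 12 mm, lying flat; to be left alone. Origin at the centre of its underside
- spool: bystander: reel of solder wire standing on end, 52 mm across, 40 mm tall; to be left alone. Origin at the centre of its underside
- jar: bystander: small round jar with a black lid, 48 mm across, 45 mm tall; to be left alone. Origin at the centre of its underside
- tape: bystander: orange tape measure, 66 x 62 x 28 mm; to be left alone. Origin at the centre of its underside
There are look-alikes about, which are no part of the job. There is more than one size of the module; the one meant has the size given above.

How it is judged:
By the outcome, as a careful person would: the job done as asked, in the order asked, and still so for the second after the job is handed in, with the robot touching nothing.
It also fails if it takes over 69 s, if anything falls off the work surface, if the arm or the gripper's body presses on something with over 40 N, if the wrist force passes 120 N, or if a joint passes its speed limit or range.

## Working session

There is one attempt and no reset: what is moved stays moved. The work goes in short steps, Python scripts to look and compute and a tool call to move; the robot and the scene stay as the last step left them, time stands still between calls to the robot, and variables do not carry over. Pictures are saved under pics/ and viewed, at most 10 in all, crops included, and the job is handed in when it is done.

Besides the shell and the picture viewer there is one more tool, called as a command line: name --argument value ..., lists and objects as JSON in quotes. move_arm: Moves the arm, as the interface text tells. Its arguments: {"type":"object","properties":{"plan":{"type":"array"},"force":{"type":"number"}},"required":["plan"]}

```bash
ls; mkdir -p pics; cat > h.py <<'E'
import numpy as np, cv2
from scipy.spatial.transform import Rotation as R
from plant import ctrl
def snap(n,f):
    im=ctrl.read_camera(n); cv2.imwrite('pics/'+f,im[:,:,::-1]); return im
def M(n):
    m=ctrl.camera_model(n); K=np.array(m['intrinsics'])
    if n=='wrist':
        s=ctrl.get_state(); T=np.eye(4); T[:3,:3]=R.from_quat(s['tcp_rot']).as_matrix(); T[:3,3]=s['eef_pos']
        return K,T@np.array(m['tool_from_camera']),m
    return K,np.array(m['cam_to_world']),m
def ray(n,u,v):
    K,T,m=M(n); d=np.linalg.inv(K)@[u,v,1]; d=T[:3,:3]@[d[0],-d[1],-d[2]]; return T[:3,3],d
def atz(n,u,v,z):
    o,d=ray(n,u,v); return o+d*(z-o[2])/d[2]
def proj(n,P):
    K,T,m=M(n); P=np.atleast_2d(P); c=(P-T[:3,3])@T[:3,:3]; c=c*[1,-1,-1]; p=c@K.T; return p[:,:2]/p[:,2:]
E
python3 - <<'E'
from h import *
for n in('scene','top'):
    snap(n,n+'0.png'); print(n,ctrl.camera_model(n))
print(ctrl.camera_model('wrist')); print(ctrl.get_state())
E
```

```text
pics
scene {'intrinsics': array([[496.26646638,   0.        , 316.16468674],
       [  0.        , 496.26646638, 200.99072086],
       [  0.        ,   0.        ,   1.        ]]), 'cam_to_world': array([[-0.56127459, -0.60417733,  0.56563291,  1.36116   ],
       [ 0.82739983, -0.42572658,  0.36628731,  0.50328723],
       [ 0.01950247,  0.67359234,  0.73884573,  1.18000556],
       [ 0.        ,  0.        ,  0.        ,  1.        ]])}
top {'intrinsics': array([[412.9285941 ,   0.        , 321.4594986 ],
       [  0.        , 412.9285941 , 201.17364117],
       [  0.        ,   0.        ,   1.        ]]), 'cam_to_world': array([[-0.07331485,  0.97570931, -0.20643709,  0.35510674],
       [-0.99730205, -0.07096231,  0.01878764, -0.00145798],
       [ 0.00368203,  0.20725755,  0.97827948,  1.16714526],
       [ 0.        ,  0.        ,  0.        ,  1.        ]])}
{'intrinsics': array([[314.27141948,   0.        , 320.70032895],
       [  0.        , 314.27141948, 200.3831439 ],
       [  0.        ,   0.        ,   1.        ]]), 'tool_from_camera': array([[-1.32147216e-03,  9.633
[... 313 characters left out ...]
time': 0.1, 'qpos': array([-1.25999986e+00,  2.87054217e-01,  1.57806975e+00, -1.23809179e-05,
        1.27860496e+00, -1.50025890e-01]), 'dq': array([-0.00015284, -0.00104509, -0.0023473 , -0.00208458, -0.00046953,
        0.00189965]), 'joint_efforts': array([ 5.33650073e-04, -4.07297802e+01, -2.93696523e+01, -1.54695990e-04,
        3.45179738e-03, -1.09683569e-06]), 'eef_pos': array([ 0.29998137, -0.60399611,  0.23007955]), 'tcp_rot': array([ 9.73571609e-01,  2.28379466e-01, -9.16772638e-05, -1.06421410e-03]), 'contact_force': array([ 0.37198045, -0.06849302,  0.16821477]), 'wrist_torque': array([-0.02498663, -0.01477466,  0.02643582]), 'finger_force': 0.0, 'opening': 1.0023569067884828}
```

View pics/top0.png

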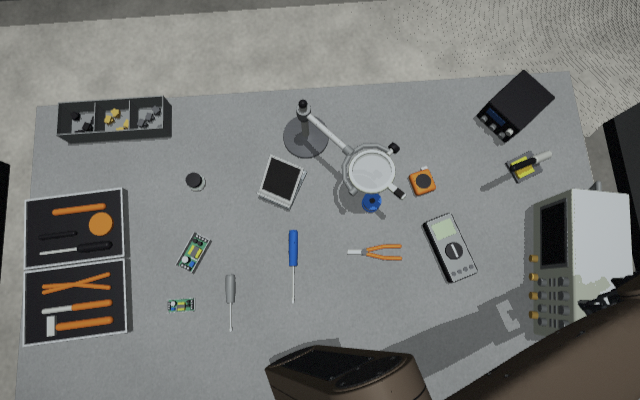

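View pics/scene0.png

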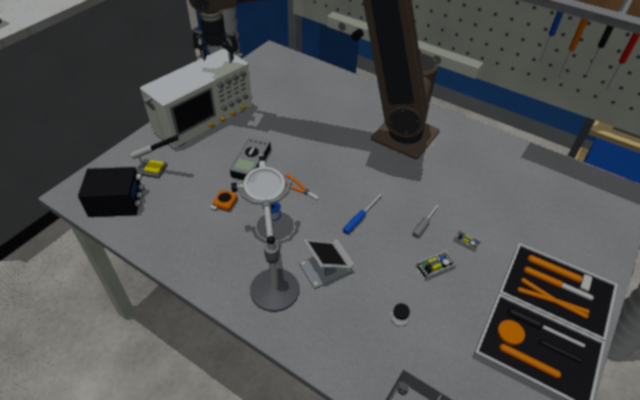

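The top view shows module candidates at (194,253), the larger, and (181,305), the smaller. The stand is at (283,181), the column base at (306,138), the lens at (371,171) and the grip at (400,194). I choose (194,253) by size and will check it in a crop.

```bash
python3 - <<'E'
from h import *
im=cv2.imread('pics/top0.png'); 
a=cv2.resize(im[225:325,155:255],None,fx=4,fy=4,interpolation=cv2.INTER_CUBIC)
b=cv2.resize(im[90:215,250:350],None,fx=4,fy=4,interpolation=cv2.INTER_CUBIC)
a=cv2.copyMakeBorder(a,0,100,0,0,cv2.BORDER_CONSTANT)
cv2.imwrite('pics/c1.png',np.hstack([a,b]))
im=cv2.imread('pics/scene0.png')
cv2.imwrite('pics/c2.png',cv2.resize(im[150:300,220:380],None,fx=4.5,fy=4,interpolation=cv2.INTER_CUBIC)[:600,:])
E
```

```text
(no output)
```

View pics/c1.png

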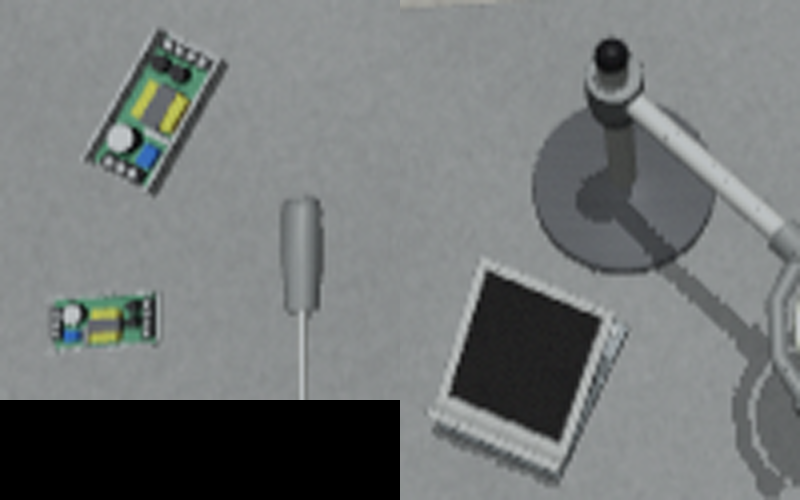

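View pics/c2.png

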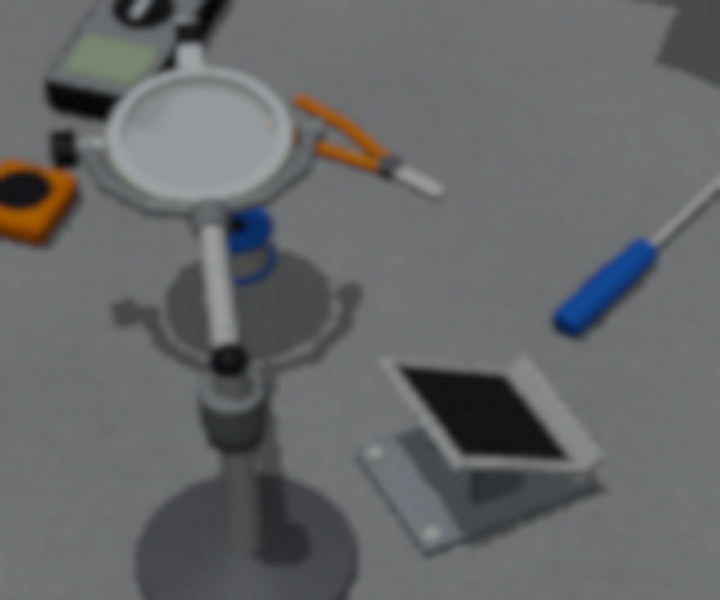

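The crop confirms the large module at corners (195,232), (212,241), (194,274), (177,265). The plate has its high end at (271,155)–(305,168) and its lip end at (258,192)–(290,208).

```bash
python3 - <<'E'
from h import *
from scipy.optimize import least_squares as LS
mc=np.array([atz('top',*p,.028) for p in [(195,232.5),(212,241.25),(193.75,273.75),(176.75,265)]])
print('mod',mc.mean(0),[np.linalg.norm(mc[i]-mc[(i+1)%4]) for i in range(4)],'yaw',np.degrees(np.arctan2(*(mc[0]+mc[1]-mc[2]-mc[3])[1::-1])))
sm=[atz('top',155+u/4,225+v/4,.02) for u,v in[(52,305),(157,292)]];print('small',sm[0][:2]-sm[1][:2])
for z in(0,.01,.02):print('base',atz('top',306,137.2,z),atz('scene',275,289,z))
print('coltop',atz('top',303,102.5,.237),'shaftscene', atz('scene',220+228/4.5,150+358/4,.237))
print('lens',atz('top',371,170,.19),atz('scene',220+200/4.5,150+133/4,.19))
print('grip end', atz('top',401,194,.182))
top=[((114,50,0),(271.2,155.3)),((114,-50,0),(304.5,168)),((-6,50,14),(257.5,191.5)),((-6,-50,14),(290,207))]
sc=[((114,50,0),(322.2,267)),((114,-50,0),(304.9,240)),((0,50,0),(346.7,264.5)),((0,-50,0),(333.8,242.5)),((-6,50,14),(354,264.5)),((-6,-50,14),(337.1,239.2))]
def pts(p,l):
    r=R.from_euler('zy',[p[3],-p[4]]); return r.apply(np.array([a for a,b in l])/1000)+p[:3]
def f(p): return np.r_[(proj('top',pts(p,top))-[b for a,b in top]).ravel(),(proj('scene',pts(p,sc))-[b for a,b in sc]).ravel()]
for ux in(0,):
    s=LS(f,[.6,.1,.03,-.3,.5],loss='soft_l1'); print(s.x,np.degrees(s.x[3:]),s.cost);print(f(s.x).reshape(-1,2).round(1).tolist())
E
```

```text
mod [0.47585275 0.33494596 0.028     ] [np.float64(0.054160207203843), np.float64(0.0990580522720384), np.float64(0.053280989683683715), np.float64(0.09947456754520595)] yaw -30.748404462357662
small [-0.00336298  0.0706232 ]
base [0.79954496 0.00786143 0.        ] [0.79589944 0.01008206 0.        ]
base [0.79573705 0.00778158 0.01      ] [0.80068976 0.01426175 0.01      ]
base [0.79192914 0.00770174 0.02      ] [0.80548008 0.01844143 0.02      ]
coltop [0.79856256 0.00739211 0.237     ] shaftscene [0.80540622 0.01673169 0.237     ]
lens [ 0.63062474 -0.14748754  0.19      ] [ 0.63089675 -0.14272717  0.19      ]
grip end [ 0.56677331 -0.21601805  0.182     ]
[ 0.6116091   0.11163584  0.03908327 -0.47243107  0.4868164 ] [-27.06830666  27.89252505] 29.85035373361706
[[0.0, -1.4], [0.7, 0.1], [-2.8, 3.1], [-1.5, 1.1], [-3.1, -0.4], [-4.5, 6.0], [5.6, -1.1], [-0.9, 1.4], [1.5, -5.5], [-1.2, 0.5]]
```

```bash
cat >> h.py <<'E'
def pose():
    s=ctrl.get_state(); x=R.from_quat(s['tcp_rot']).as_matrix()[:,0]; return [*s['eef_pos'],np.degrees(np.arctan2(x[1],x[0]))]
def rel(a,b):  # a,b=(x,y,z,theta deg); tool-down
    t=np.radians(a[3]); d=np.subtract(b[:3],a[:3]); dy=-((b[3]-a[3]+180)%360-180)
    return dict(x=round(d[0]*np.cos(t)+d[1]*np.sin(t),4),y=round(d[0]*np.sin(t)-d[1]*np.cos(t),4),z=round(-d[2],4),yaw=round(np.radians(dy),3))
def chain(a,tg):
    for b in tg: print(rel(a,b), 'dist',round(float(np.linalg.norm(np.subtract(b[:3],a[:3]))),3)); a=b
E
python3 - <<'E'
from h import *
p=pose(); print(p)
chain(p,[(.39,-.40,.27,69),(.48,-.18,.29,111),(.5,.05,.29,150),(.5,.2,.29,150)])
E
```

```text
[np.float64(0.2999813653269724), np.float64(-0.6039961115982744), np.float64(0.23007955036552058), np.float64(26.403362514124154)]
{'x': np.float64(0.1713), 'y': np.float64(-0.1427), 'z': np.float64(-0.0399), 'yaw': np.float64(-0.743)} dist 0.227
{'x': np.float64(0.2376), 'y': np.float64(0.0052), 'z': np.float64(-0.02), 'yaw': np.float64(-0.733)} dist 0.239
{'x': np.float64(0.2076), 'y': np.float64(0.1011), 'z': np.float64(-0.0), 'yaw': np.float64(-0.681)} dist 0.231
{'x': np.float64(0.075), 'y': np.float64(0.1299), 'z': np.float64(-0.0), 'yaw': np.float64(0.0)} dist 0.15
```

move_arm --plan '[{"x": 0.034,"y": -0.029,"z": -0.008,"yaw": -0.148,"fingers": 0},{"x": 0.068,"y": -0.057,"z": -0.016,"yaw": -0.297,"fingers": 0},{"x": 0.103,"y": -0.086,"z": -0.024,"yaw": -0.446,"fingers": 0},{"x": 0.137,"y": -0.114,"z": -0.032,"yaw": -0.594,"fingers": 0},{"x": 0.171,"y": -0.143,"z": -0.04,"yaw": -0.743,"fingers": 0}]'

```text
time: 0.6
eef_pos: [0.39, -0.3986, 0.271]
tcp_rot: [0.823, 0.569, 0.0, -0.0]
contact_force: [0.5, 0.0, -0.8]
opening: 1.001
finger_force: 0.0
```

move_arm --plan '[{"x": 0.048,"y": 0.001,"z": -0.004,"yaw": -0.147,"fingers": 0},{"x": 0.095,"y": 0.002,"z": -0.008,"yaw": -0.293,"fingers": 0},{"x": 0.143,"y": 0.003,"z": -0.012,"yaw": -0.44,"fingers": 0},{"x": 0.19,"y": 0.004,"z": -0.016,"yaw": -0.586,"fingers": 0},{"x": 0.238,"y": 0.005,"z": -0.02,"yaw": -0.733,"fingers": 0}]'

```text
time: 1.1
eef_pos: [0.4799, -0.1781, 0.2911]
tcp_rot: [0.564, 0.826, 0.0, -0.0]
contact_force: [0.2, -0.1, 0.6]
opening: 0.999
finger_force: 0.0
```

move_arm --plan '[{"x": 0.042,"y": 0.02,"z": 0,"yaw": -0.136,"fingers": 0},{"x": 0.083,"y": 0.04,"z": 0,"yaw": -0.272,"fingers": 0},{"x": 0.125,"y": 0.061,"z": 0,"yaw": -0.409,"fingers": 0},{"x": 0.166,"y": 0.081,"z": 0,"yaw": -0.545,"fingers": 0},{"x": 0.208,"y": 0.101,"z": 0,"yaw": -0.681,"fingers": 0}]'

```text
time: 1.6
eef_pos: [0.4992, 0.0522, 0.2909]
tcp_rot: [0.256, 0.967, -0.0, -0.0]
contact_force: [0.7, 0.1, -0.3]
opening: 0.999
finger_force: 0.0
```

move_arm --plan '[{"x": 0.025,"y": 0.043,"z": 0,"yaw": 0,"fingers": 0},{"x": 0.05,"y": 0.087,"z": 0,"yaw": 0,"fingers": 0},{"x": 0.075,"y": 0.13,"z": 0,"yaw": 0,"fingers": 0},{"x": 0.075,"y": 0.13,"z": 0,"yaw": 0,"fingers": 0},{"x": 0.075,"y": 0.13,"z": 0,"yaw": 0,"fingers": 0}]'

```text
time: 2.1
eef_pos: [0.4992, 0.2014, 0.2906]
tcp_rot: [0.257, 0.966, -0.001, -0.0]
contact_force: [-0.7, 0.5, 0.3]
opening: 0.999
finger_force: 0.0
```

```bash
python3 - <<'E'
from h import *
import pickle
s=ctrl.get_state(); print(pose(), s['qpos'].round(2),s['time'])
pickle.dump(M('wrist'),open('w1.pkl','wb')); im=snap('wrist','w1.png'); 
cv2.imwrite('pics/w1v.png',cv2.resize(im[:,:,::-1],(800,500),interpolation=cv2.INTER_CUBIC))
E
```

```text
[np.float64(0.4991516581066941), np.float64(0.20140560447105837), np.float64(0.29063745691430287), np.float64(150.15761336278982)] [ 0.2  -0.06  1.84 -0.    1.36 -0.85] 2.1
```

View pics/w1v.png

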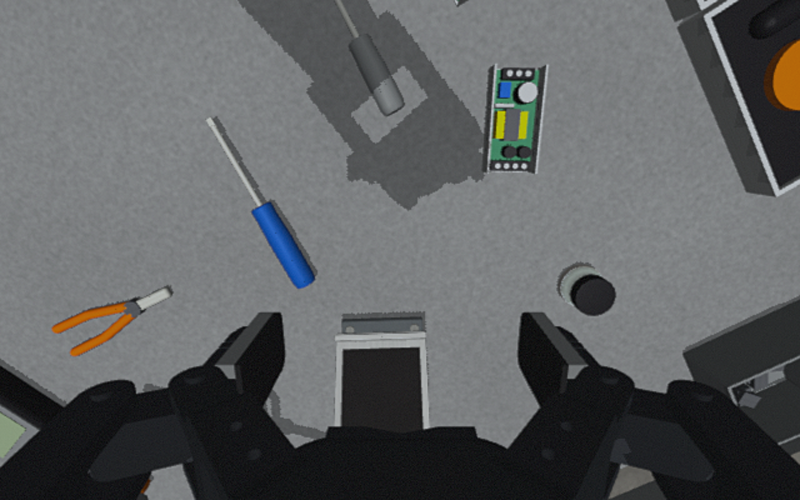

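The wrist view (800 px scale) shows the module at (515,120). Only the stand's lip end is clear, at (336..427,337); the gripper hides the rest. I'll back off downhill for a full view.

move_arm --plan '[{"x": 0.045,"y": 0,"z": 0,"yaw": 0,"fingers": 0},{"x": 0.09,"y": 0,"z": 0,"yaw": 0,"fingers": 0},{"x": 0.12,"y": 0,"z": 0,"yaw": 0,"fingers": 0},{"x": 0.12,"y": 0,"z": 0,"yaw": 0,"fingers": 0},{"x": 0.12,"y": 0,"z": 0,"yaw": 0,"fingers": 0}]'

```text
time: 2.65
eef_pos: [0.3962, 0.2594, 0.2915]
tcp_rot: [0.259, 0.966, 0.0, 0.001]
contact_force: [0.2, 0.1, -0.4]
opening: 1.004
finger_force: 0.0
```

```bash
python3 - <<'E'
from h import *
import pickle
s=ctrl.get_state(); print(pose(), s['qpos'].round(2),s['time'])
pickle.dump(M('wrist'),open('w2.pkl','wb')); im=snap('wrist','w2.png')[:,:,::-1]
w1=cv2.imread('pics/w1.png')
a=cv2.resize(im[150:300,225:375],(600,600),interpolation=cv2.INTER_CUBIC)
b=cv2.resize(w1[40:150,375:450],(200,293),interpolation=cv2.INTER_CUBIC)
c=np.zeros((600,800,3),np.uint8); c[:,:600]=a; c[:293,600:]=b
c[300:425,600:]=cv2.resize(im,(200,125))
cv2.imwrite('pics/c3.png',c)
E
```

```text
[np.float64(0.3961669846706257), np.float64(0.2593501696033999), np.float64(0.29149176483527955), np.float64(149.92235960783952)] [ 0.37 -0.22  1.98 -0.    1.37 -0.68] 2.65
```

View pics/c3.png

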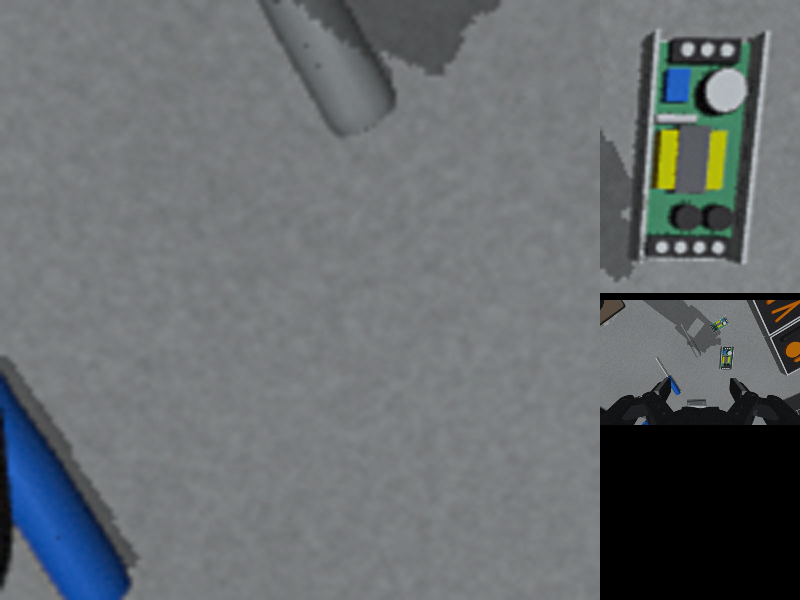

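```bash
cat >> h.py <<'E'
import pickle
def atzw(f,u,v,z):
    K,T,m=pickle.load(open(f,'rb')); d=np.linalg.inv(K)@[u,v,1]; d=T[:3,:3]@[d[0],-d[1],-d[2]]; return T[:3,3]+d*(z-T[2,3])/d[2]
E
python3 - <<'E'
from h import *
c=np.array([atzw('w1.pkl',*p,.028) for p in [(395.2,52.),(438.2,52.4),(429.4,138.2),(391,138.2)]])
print(c.mean(0),[np.linalg.norm(c[i]-c[(i+1)%4]).round(4) for i in range(4)],[np.degrees(np.arctan2(*(c[i]-c[j])[1::-1])).round(1) for i,j in((0,3),(1,2))])
chain(pose(),[(.52,.175,.32,150),(.69,.07,.32,150)])
E
```

```text
[0.48034693 0.34159996 0.028     ] [np.float64(0.0508), np.float64(0.0997), np.float64(0.0486), np.float64(0.1002)] [np.float64(150.7), np.float64(149.4)]
{'x': np.float64(-0.149), 'y': np.float64(-0.0109), 'z': np.float64(-0.0285), 'yaw': np.float64(-0.002)} dist 0.152
{'x': np.float64(-0.1997), 'y': np.float64(-0.0059), 'z': np.float64(-0.0), 'yaw': np.float64(0.0)} dist 0.2
```

The crop shows the chosen module close up: terminal blocks at both ends, about 100 x 50 mm, heading 150°. The stand is out of this view, so I'll look from its uphill end.

move_arm --plan '[{"x": -0.045,"y": -0.003,"z": -0.009,"yaw": 0,"fingers": 0},{"x": -0.09,"y": -0.007,"z": -0.018,"yaw": 0,"fingers": 0},{"x": -0.135,"y": -0.01,"z": -0.028,"yaw": 0,"fingers": 0},{"x": -0.18,"y": -0.012,"z": -0.028,"yaw": 0,"fingers": 0},{"x": -0.225,"y": -0.014,"z": -0.028,"yaw": 0,"fingers": 0}]'

```text
time: 3.2
eef_pos: [0.5863, 0.1325, 0.3196]
tcp_rot: [0.26, 0.965, 0.0, 0.0]
contact_force: [0.0, 1.1, 0.2]
opening: 1.002
finger_force: 0.0
```

move_arm --plan '[{"x": -0.045,"y": 0,"z": 0,"yaw": 0,"fingers": 0},{"x": -0.09,"y": 0,"z": 0,"yaw": 0,"fingers": 0},{"x": -0.125,"y": 0,"z": 0,"yaw": 0,"fingers": 0},{"x": -0.125,"y": 0,"z": 0,"yaw": 0,"fingers": 0},{"x": -0.125,"y": 0,"z": 0,"yaw": 0,"fingers": 0}]'

```text
time: 3.7
eef_pos: [0.6925, 0.0709, 0.3178]
tcp_rot: [0.261, 0.965, -0.0, -0.001]
contact_force: [0.5, 0.3, -1.8]
opening: 1.0
finger_force: 0.0
```

```bash
python3 - <<'E'
from h import *
s=ctrl.get_state(); print(pose(), s['qpos'].round(2),s['time'])
pickle.dump(M('wrist'),open('w3.pkl','wb')); im=snap('wrist','w3.png')[:,:,::-1]
a=cv2.resize(im[100:300,225:425],(600,600),interpolation=cv2.INTER_CUBIC)
c=np.zeros((600,800,3),np.uint8); c[:,:600]=a
c[300:425,600:]=cv2.resize(im,(200,125))
cv2.imwrite('pics/c4.png',c)
E
```

```text
[np.float64(0.692523613074614), np.float64(0.07092719675321223), np.float64(0.3178002753672054), np.float64(149.8004321779876)] [-0.04  0.29  1.42  0.    1.44 -1.09] 3.7
```

View pics/c4.png

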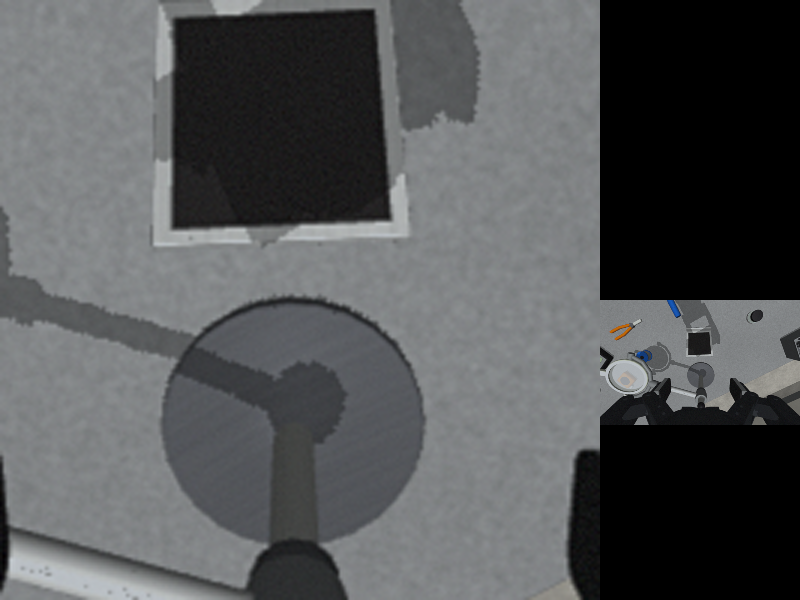

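The wrist view shows the stand from above. The plate's high corners are at crop (153,246) and (409,236), the mat is (172,14)–(390,225), and the base circle centre is (293,422) with radius 130. I need the lip end, which is just above this crop.

```bash
python3 - <<'E'
import cv2
im=cv2.imread('pics/w3.png')
cv2.imwrite('pics/c5.png',cv2.resize(im[65:190,265:375],(528,600),interpolation=cv2.INTER_CUBIC))
E
```

```text
(no output)
```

View pics/c5.png

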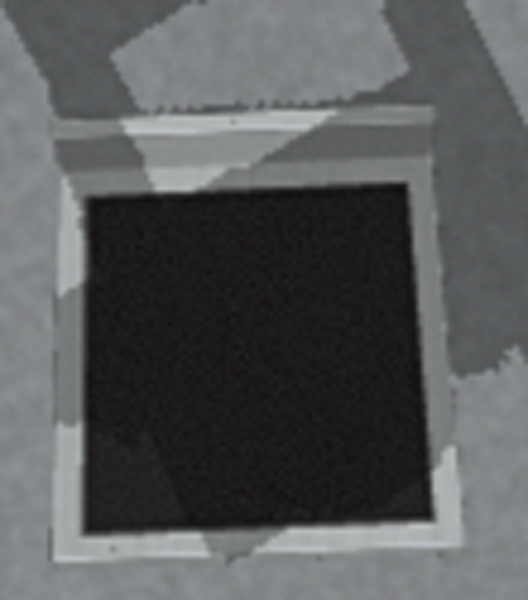

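The crop shows the lip foot at (62,173)–(434,158), the lip's inner top edge at (54,140)–(434,122), its outer edge at (52,122)–(434,106), and the plate's high edge at (53,561)–(463,546).

```bash
python3 - <<'E'
from h import *
from scipy.optimize import least_squares as LS
K,T,_=pickle.load(open('w3.pkl','rb'))
def pw(P):
    c=(P-T[:3,3])@T[:3,:3]*[1,-1,-1]; p=c@K.T; return p[:,:2]/p[:,2:]
w=[((114,-50,0),(53,561)),((114,50,0),(463,546)),((0,-50,0),(62,173)),((0,50,0),(434,158)),((0,-50,14),(54,140)),((0,50,14),(434,122)),((-6,-50,14),(52,122)),((-6,50,14),(434,106))]
w=[(a,(265+(u+.5)/4.8-.5,65+(v+.5)/4.8-.5)) for a,(u,v) in w]
top=[((114,50,0),(271.2,155.3)),((114,-50,0),(304.5,168)),((-6,50,14),(257.5,191.5)),((-6,-50,14),(290,207))]
P=lambda p,l: R.from_euler('zy',[p[3],-p[4]]).apply(np.array([a for a,b in l])/1000)+p[:3]
fw=lambda p:(pw(P(p,w))-[b for a,b in w]).ravel()
ft=lambda p:(proj('top',P(p,top))-[b for a,b in top]).ravel()
for f in(fw,lambda p:np.r_[fw(p),.5*ft(p)]):
    s=LS(f,[.6,.1,.03,-.5,.5]); print(s.x.round(4),np.degrees(s.x[3:]).round(2),s.cost);print(f(s.x).reshape(-1,2).round(1).tolist())
    print('top res',ft(s.x).reshape(-1,2).round(1).tolist())
    # circle of base
    for zb in(.01,.015,.02):
        d=np.linalg.inv(K)@[225+293/3,100+422/3,1]; d=T[:3,:3]@[d[0],-d[1],-d[2]]; c=T[:3,3]+d*(zb-T[2,3])/d[2]
        e=d=np.linalg.inv(K)@[225+424/3,100+422/3,1]; d=T[:3,:3]@[d[0],-d[1],-d[2]]; e=T[:3,3]+d*(zb-T[2,3])/d[2]
        v=s.x[:2]-c[:2]; a=np.degrees(np.arctan2(-v[1],-v[0])); print(zb,c.round(4),'r',np.linalg.norm(e-c).round(4),'psi',a.round(2),'dist',np.linalg.norm(v).round(4))
E
```

```text
[ 0.6128  0.1098  0.0272 -0.4975  0.3586] [-28.5   20.54] 50.69740295514717
[[3.9, 2.5], [-5.5, 4.0], [2.3, -1.7], [-0.1, -3.8], [0.7, 1.3], [-1.0, -0.6], [1.1, 0.5], [-1.0, -2.0]]
top res [[2.8, -1.0], [2.3, 1.2], [-1.3, 2.4], [-0.9, 1.5]]
0.01 [0.7988 0.011  0.01  ] r 0.0672 psi -27.98 dist 0.2105
0.015 [0.7969 0.012  0.015 ] r 0.0665 psi -27.96 dist 0.2084
0.02 [0.7951 0.0131 0.02  ] r 0.0657 psi -27.95 dist 0.2063
[ 0.6129  0.1098  0.0278 -0.4958  0.3621] [-28.4   20.75] 53.867870995063825
[[4.0, 2.6], [-5.3, 4.1], [2.3, -1.6], [-0.1, -3.9], [0.7, 1.4], [-0.9, -0.7], [1.1, 0.6], [-0.9, -2.1], [1.3, -0.6], [1.1, 0.5], [-0.7, 1.2], [-0.4, 0.7]]
top res [[2.7, -1.1], [2.2, 1.1], [-1.3, 2.4], [-0.9, 1.4]]
0.01 [0.7988 0.011  0.01  ] r 0.0672 psi -27.99 dist 0.2105
0.015 [0.7969 0.012  0.015 ] r 0.0665 psi -27.98 dist 0.2084
0.02 [0.7951 0.0131 0.02  ] r 0.0657 psi -27.96 dist 0.2063
```

```bash
python3 - <<'E'
from h import *
from scipy.optimize import least_squares as LS
K,T,_=pickle.load(open('w3.pkl','rb'))
def pw(P):
    c=(P-T[:3,3])@T[:3,:3]*[1,-1,-1]; p=c@K.T; return p[:,:2]/p[:,2:]
w=[((114,-50,0),(53,561)),((114,50,0),(463,546)),((0,-50,0),(62,173)),((0,50,0),(434,158)),((0,-50,14),(54,140)),((0,50,14),(434,122)),((-6,-50,14),(52,122)),((-6,50,14),(434,106))]
w=[(a,(265+(u+.5)/4.8-.5,65+(v+.5)/4.8-.5)) for a,(u,v) in w]
top=[((114,50,0),(271.2,155.3)),((114,-50,0),(304.5,168)),((-6,50,14),(257.5,191.5)),((-6,-50,14),(290,207))]
sc=[((114,50,0),(322.2,267)),((114,-50,0),(304.9,240)),((-6,50,14),(354,264.5)),((-6,-50,14),(337.1,239.2))]
P=lambda p,l: R.from_euler('zy',[p[3],-p[4]]).apply(np.array([a for a,b in l])/1000*[p[6] if 0 else 1,p[5],1])+p[:3]
fw=lambda p:(pw(P(p,w))-[b for a,b in w]).ravel()
ft=lambda p:(proj('top',P(p,top))-[b for a,b in top]).ravel()
fs=lambda p:(proj('scene',P(p,sc))-[b for a,b in sc]).ravel()
for nm,f in dict(w=fw,wt=lambda p:np.r_[fw(p),.5*ft(p)],wts=lambda p:np.r_[fw(p),.5*ft(p),.5*fs(p)]).items():
    s=LS(f,[.6,.1,.03,-.5,.5,1]); print(nm,s.x.round(4),np.degrees(s.x[3:5]).round(2),s.cost)
    for g in(fw,ft,fs):print(g(s.x).reshape(-1,2).round(1).tolist())
E
```

```text
w [ 0.6127  0.1094  0.0069 -0.5002  0.3672  1.1009] [-28.66  21.04] 22.900088919502586
[[1.6, -0.7], [-4.0, 0.9], [0.5, -0.8], [1.7, -3.0], [-1.1, 2.4], [1.0, 0.3], [-0.7, 1.8], [1.0, -0.9]]
[[2.2, 0.5], [4.4, 4.1], [-1.7, 3.3], [1.4, 3.7]]
[[-5.8, 11.3], [-7.0, 13.7], [-0.1, 3.2], [-3.0, 5.3]]
wt [ 0.613   0.1095  0.0117 -0.4977  0.3705  1.0864] [-28.52  21.23] 30.569446257423593
[[2.0, 0.2], [-3.7, 1.6], [0.7, -0.7], [1.7, -3.2], [-0.9, 2.4], [1.0, 0.1], [-0.5, 1.7], [0.9, -1.2]]
[[2.1, 0.0], [4.0, 3.4], [-1.8, 3.0], [1.0, 3.2]]
[[-5.8, 10.2], [-6.9, 12.9], [-0.1, 2.1], [-2.9, 4.6]]
wts [ 0.6138  0.1097  0.0237 -0.5003  0.4685  1.0624] [-28.67  26.84] 61.05884629502837
[[0.0, 1.5], [-4.3, 2.5], [1.5, -0.1], [2.1, -4.0], [-0.7, 2.1], [0.8, -1.7], [-0.1, 1.5], [0.8, -3.0]]
[[1.6, -1.0], [3.4, 2.2], [-2.2, 2.5], [0.3, 2.2]]
[[-5.0, 3.9], [-6.2, 8.7], [0.3, -1.2], [-2.5, 3.2]]
```

```bash
python3 - <<'E'
from h import *
from scipy.optimize import least_squares as LS
K,T,_=pickle.load(open('w3.pkl','rb'))
def pw(P):
    c=(P-T[:3,3])@T[:3,:3]*[1,-1,-1]; p=c@K.T; return p[:,:2]/p[:,2:]
w=[((114,-50,0),(53,561)),((114,50,0),(463,546)),((0,-50,0),(62,173)),((0,50,0),(434,158)),((0,-50,14),(54,140)),((0,50,14),(434,122)),((-6,-50,14),(52,122)),((-6,50,14),(434,106))]
w=[(a,(265+(u+.5)/4.8-.5,65+(v+.5)/4.8-.5)) for a,(u,v) in w]
top=[((114,50,0),(271.2,155.3)),((114,-50,0),(304.5,168)),((-6,50,14),(257.5,191.5)),((-6,-50,14),(290,207))]
sc=[((114,50,0),(322.2,267)),((114,-50,0),(304.9,240)),((-6,50,14),(354,264.5)),((-6,-50,14),(337.1,239.2))]
P=lambda p,l: R.from_euler('ZY',[p[3],-p[4]]).apply(np.array([a for a,b in l])/1000)+p[:3]
fw=lambda p:(pw(P(p,w))-[b for a,b in w]).ravel()
ft=lambda p:(proj('top',P(p,top))-[b for a,b in top]).ravel()
fs=lambda p:(proj('scene',P(p,sc))-[b for a,b in sc]).ravel()
for nm,f in dict(w=fw,wt=lambda p:np.r_[fw(p),.5*ft(p)],wts=lambda p:np.r_[fw(p),.5*ft(p),.5*fs(p)]).items():
    s=LS(f,[.6,.1,.03,-.5,.5]); print(nm,s.x.round(4),np.degrees(s.x[3:5]).round(2),s.cost)
    for g in(fw,ft,fs):print(g(s.x).reshape(-1,2).round(1).tolist())
    c=np.array([.7975,.011]); d=s.x[:2]-c; print('psi col',np.degrees(np.arctan2(-d[1],-d[0])),np.hypot(*d))
# lens in wrist image
im=cv2.imread('pics/w3.png')
E
```

```text
w [ 0.6157  0.1072  0.0329 -0.4892  0.6196] [-28.03  35.5 ] 0.4293573050282435
[[0.1, 0.1], [0.1, -0.1], [-0.2, 0.2], [-0.5, 0.1], [-0.2, -0.1], [0.4, 0.3], [0.3, -0.3], [0.0, -0.2]]
[[-1.3, -1.4], [-0.9, 0.3], [-1.3, 2.1], [-1.3, 0.8]]
[[-1.9, -0.2], [-1.8, -0.1], [-0.8, -0.0], [-1.5, -0.0]]
psi col -27.87950718633046 0.20566949181202263
wt [ 0.6157  0.1071  0.0326 -0.4896  0.6173] [-28.05  35.37] 2.0220750578424305
[[0.1, 0.1], [-0.1, 0.0], [-0.2, 0.2], [-0.6, 0.2], [-0.2, -0.1], [0.3, 0.4], [0.3, -0.2], [-0.0, -0.2]]
[[-1.2, -1.4], [-0.9, 0.3], [-1.3, 2.1], [-1.3, 0.8]]
[[-2.0, -0.1], [-1.8, 0.0], [-0.8, 0.0], [-1.5, 0.0]]
psi col -27.863538000814998 0.20564769105739372
wts [ 0.6157  0.1072  0.0328 -0.4893  0.623 ] [-28.03  35.69] 3.226729799091737
[[0.1, -0.0], [0.1, -0.2], [-0.2, 0.2], [-0.5, 0.1], [-0.2, -0.1], [0.3, 0.3], [0.3, -0.3], [0.0, -0.2]]
[[-1.3, -1.4], [-1.0, 0.3], [-1.3, 2.1], [-1.3, 0.8]]
[[-1.9, -0.3], [-1.7, -0.2], [-0.8, 0.0], [-1.5, 0.0]]
psi col -27.877335089485396 0.2056332601094278
```

```bash
python3 - <<'E'
from h import *
a=pose(); print(a)
chain(a,[(.565,.23,.26,150),(.48,.341,.17,150),(.48,.341,.05,150),(.48,.341,.004,150)])
E
```

```text
[np.float64(0.6919229895363168), np.float64(0.07195892831618043), np.float64(0.3185104412375368), np.float64(149.88274954406012)]
{'x': np.float64(0.1891), 'y': np.float64(0.073), 'z': np.float64(0.0585), 'yaw': np.float64(-0.002)} dist 0.211
{'x': np.float64(0.1291), 'y': np.float64(0.0536), 'z': np.float64(0.09), 'yaw': np.float64(0.0)} dist 0.166
{'x': np.float64(0.0), 'y': np.float64(0.0), 'z': np.float64(0.12), 'yaw': np.float64(0.0)} dist 0.12
{'x': np.float64(0.0), 'y': np.float64(0.0), 'z': np.float64(0.046), 'yaw': np.float64(0.0)} dist 0.046
```

move_arm --plan '[{"x": 0.038,"y": 0.015,"z": 0.012,"yaw": 0,"fingers": 0},{"x": 0.076,"y": 0.029,"z": 0.023,"yaw": 0,"fingers": 0},{"x": 0.113,"y": 0.044,"z": 0.035,"yaw": 0,"fingers": 0},{"x": 0.151,"y": 0.058,"z": 0.047,"yaw": 0,"fingers": 0},{"x": 0.189,"y": 0.073,"z": 0.058,"yaw": 0,"fingers": 0}]'

```text
time: 4.25
eef_pos: [0.5625, 0.2323, 0.2615]
tcp_rot: [0.259, 0.966, 0.0, 0.0]
contact_force: [0.6, 0.8, 0.6]
opening: 0.999
finger_force: 0.0
```

move_arm --plan '[{"x": 0.032,"y": 0.013,"z": 0.022,"yaw": 0,"fingers": 0},{"x": 0.065,"y": 0.027,"z": 0.045,"yaw": 0,"fingers": 0},{"x": 0.097,"y": 0.04,"z": 0.067,"yaw": 0,"fingers": 0},{"x": 0.129,"y": 0.054,"z": 0.09,"yaw": 0,"fingers": 0},{"x": 0.129,"y": 0.054,"z": 0.09,"yaw": 0,"fingers": 0}]'

```text
time: 4.75
eef_pos: [0.4743, 0.344, 0.1678]
tcp_rot: [0.256, 0.967, -0.002, -0.003]
contact_force: [-0.2, -1.0, -0.7]
opening: 1.001
finger_force: 0.0
```

move_arm --plan '[{"x": 0,"y": 0,"z": 0.03,"yaw": 0,"fingers": 0},{"x": 0,"y": 0,"z": 0.06,"yaw": 0,"fingers": 0},{"x": 0,"y": 0,"z": 0.09,"yaw": 0,"fingers": 0},{"x": 0,"y": 0,"z": 0.11,"yaw": 0,"fingers": 0},{"x": 0,"y": 0,"z": 0.12,"yaw": 0,"fingers": 0}]'

```text
time: 5.25
eef_pos: [0.4792, 0.3414, 0.0503]
tcp_rot: [0.259, 0.966, -0.001, -0.001]
contact_force: [0.2, -0.0, -1.2]
opening: 1.001
finger_force: 0.0
```

```bash
python3 - <<'E'
from h import *
print(pose())
pickle.dump(M('wrist'),open('w4.pkl','wb'));im=snap('wrist','w4.png')[:,:,::-1]
cv2.imwrite('pics/w4v.png',cv2.resize(im[50:],(640,350)))
E
```

```text
[np.float64(0.47921049857368503), np.float64(0.3414068896267161), np.float64(0.05030922082374144), np.float64(149.99469941405096)]
```

View pics/w4v.png

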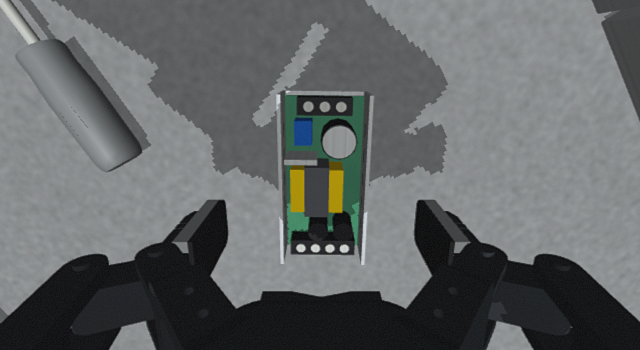

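The module sits between the open fingers, spanning u 280–372 with its rim corners at v≈143 and 313 in the full frame. I'll check its position along x.

```bash
python3 - <<'E'
from h import *
c=np.array([atzw('w4.pkl',*p,.028) for p in [(279,143),(373,146),(366,314),(281,313)]])
print(c.round(4),c.mean(0),rel(pose(),(*c.mean(0)[:2],.004,150)),[np.linalg.norm(c[i]-c[(i+1)%4]).round(4) for i in range(4)])
E
```

```text
[[0.423  0.3482 0.028 ]
 [0.4486 0.3895 0.028 ]
 [0.5356 0.3394 0.028 ]
 [0.5094 0.2953 0.028 ]] [0.47914952 0.34309961 0.028     ] {'x': np.float64(0.0007), 'y': np.float64(0.0017), 'z': np.float64(0.0455), 'yaw': np.float64(-0.0)} [np.float64(0.0486), np.float64(0.1004), np.float64(0.0513), np.float64(0.1013)]
```

move_arm --plan '[{"x": 0,"y": 0.001,"z": 0.02,"yaw": 0,"fingers": 0},{"x": 0,"y": 0.001,"z": 0.038,"yaw": 0,"fingers": 0},{"x": 0,"y": 0.001,"z": 0.046,"yaw": 0,"fingers": 0},{"x": 0,"y": 0.001,"z": 0.046,"yaw": 0,"fingers": 0.2},{"x": 0,"y": 0.001,"z": 0.046,"yaw": 0,"fingers": 0.5}]' --force 25

```text
time: 5.8
eef_pos: [0.4815, 0.3434, 0.0067]
tcp_rot: [0.259, 0.966, 0.001, 0.001]
contact_force: [0.2, -0.8, 0.8]
opening: 0.694
finger_force: 0.0
```

move_arm --plan '[{"x": 0,"y": 0,"z": 0,"yaw": 0,"fingers": 0.6},{"x": 0,"y": 0,"z": 0,"yaw": 0,"fingers": 0.8},{"x": 0,"y": 0,"z": 0,"yaw": 0,"fingers": 0.8},{"x": 0,"y": 0,"z": 0,"yaw": 0,"fingers": 0.8},{"x": 0,"y": 0,"z": 0,"yaw": 0,"fingers": 0.8}]' --force 25

```text
time: 6.3
eef_pos: [0.4817, 0.3435, 0.007]
tcp_rot: [0.259, 0.966, 0.001, 0.001]
contact_force: [-0.9, -1.4, 5.8]
opening: 0.59
finger_force: 29.2
```

move_arm --plan '[{"x": 0,"y": 0,"z": -0.005,"yaw": 0,"fingers": 0.8},{"x": 0,"y": 0,"z": -0.02,"yaw": 0,"fingers": 0.8},{"x": 0,"y": 0,"z": -0.04,"yaw": 0,"fingers": 0.8},{"x": 0,"y": 0,"z": -0.06,"yaw": 0,"fingers": 0.8},{"x": 0,"y": 0,"z": -0.08,"yaw": 0,"fingers": 0.8}]'

```text
time: 6.8
eef_pos: [0.48, 0.3429, 0.0862]
tcp_rot: [0.259, 0.966, -0.0, -0.0]
contact_force: [-0.8, 0.5, -2.0]
opening: 0.589
finger_force: 28.1
```

```bash
python3 - <<'E'
from h import *
a=pose(); print(a)
# final pivot (tool TCP xy) with gap g: module centre pivot zp
seat=np.array([.6157,.1072,.0328]); psi=np.radians(-28.0); s=np.radians(35.5)
Rm=R.from_euler('ZY',[psi,-s])
for g in(.008,0):
    for zp in(.018,.022): print(g,zp,(seat+Rm.apply([.051+g,0,zp])).round(4))
P=seat+Rm.apply([.059,0,.02]); print('level touch pivot z', seat[2]+np.tan(s)*((.051+.0)+ (P-seat)[:2]@[np.cos(psi),np.sin(psi)])+.02)
chain(a,[(.53,.24,.2,151),(P[0],P[1],.2,152)])
E
```

```text
[np.float64(0.4800026327548018), np.float64(0.3429312265415143), np.float64(0.08617192347653443), np.float64(149.99014305757592)]
0.008 0.018 [0.6489 0.0896 0.0817]
0.008 0.022 [0.6468 0.0906 0.085 ]
0 0.018 [0.6431 0.0926 0.0771]
0 0.022 [0.6411 0.0937 0.0803]
level touch pivot z 0.11515519299337444
{'x': np.float64(-0.0948), 'y': np.float64(-0.0641), 'z': np.float64(-0.1138), 'yaw': np.float64(-0.018)} dist 0.161
{'x': np.float64(-0.1758), 'y': np.float64(-0.074), 'z': np.float64(-0.0), 'yaw': np.float64(-0.017)} dist 0.191
```

move_arm --plan '[{"x": -0.01,"y": -0.008,"z": -0.02,"yaw": 0,"fingers": 0.8},{"x": -0.03,"y": -0.02,"z": -0.045,"yaw": 0,"fingers": 0.8},{"x": -0.052,"y": -0.036,"z": -0.07,"yaw": -0.006,"fingers": 0.8},{"x": -0.074,"y": -0.05,"z": -0.095,"yaw": -0.012,"fingers": 0.8},{"x": -0.095,"y": -0.064,"z": -0.114,"yaw": -0.018,"fingers": 0.8}]'

```text
time: 7.3
eef_pos: [0.5311, 0.2393, 0.2014]
tcp_rot: [0.25, 0.968, 0.0, 0.001]
contact_force: [0.4, -0.1, -2.9]
opening: 0.589
finger_force: 28.2
```

move_arm --plan '[{"x": -0.037,"y": -0.015,"z": 0,"yaw": -0.004,"fingers": 0.8},{"x": -0.074,"y": -0.031,"z": 0,"yaw": -0.008,"fingers": 0.8},{"x": -0.111,"y": -0.046,"z": 0,"yaw": -0.012,"fingers": 0.8},{"x": -0.148,"y": -0.062,"z": 0,"yaw": -0.017,"fingers": 0.8},{"x": -0.177,"y": -0.074,"z": 0,"yaw": -0.017,"fingers": 0.8}]'

```text
time: 7.8
eef_pos: [0.6503, 0.0877, 0.1994]
tcp_rot: [0.242, 0.97, -0.0, -0.0]
contact_force: [-0.2, 0.1, -2.3]
opening: 0.588
finger_force: 28.1
```

move_arm --plan '[{"x": 0,"y": 0,"z": 0.02,"yaw": 0,"fingers": 0.8},{"x": 0,"y": 0,"z": 0.04,"yaw": 0,"fingers": 0.8},{"x": 0,"y": 0,"z": 0.055,"yaw": 0,"fingers": 0.8},{"x": 0,"y": 0,"z": 0.065,"yaw": 0,"fingers": 0.8},{"x": 0,"y": 0,"z": 0.07,"yaw": 0,"fingers": 0.8}]'

```text
time: 8.3
eef_pos: [0.649, 0.09, 0.128]
tcp_rot: [0.242, 0.97, -0.0, -0.001]
contact_force: [0.7, 0.2, -2.7]
opening: 0.594
finger_force: 28.1
```

```bash
python3 - <<'E'
from h import *
a=pose(); print(np.round(a,4), ctrl.get_state()['contact_force'].round(1)); print(rel(a,(.649,.0895,.12,152)))
E
```

```text
[6.490000e-01 9.000000e-02 1.280000e-01 1.520209e+02] [ 0.7  0.2 -2.7]
{'x': np.float64(-0.0003), 'y': np.float64(-0.0004), 'z': np.float64(0.008), 'yaw': np.float64(0.0)}
```

move_arm --plan '[{"x": 0,"y": -0.0005,"z": 0.006,"yaw": 0,"fingers": 0.8},{"x": 0,"y": -0.0005,"z": 0.012,"yaw": 0,"fingers": 0.8},{"x": 0,"y": -0.0005,"z": 0.018,"yaw": 0,"fingers": 0.8},{"x": 0,"y": -0.0005,"z": 0.021,"yaw": 0,"fingers": 0.8},{"x": 0,"y": -0.0005,"z": 0.023,"yaw": 0,"fingers": 0.8}]' --force 20

```text
time: 8.8
eef_pos: [0.6494, 0.0894, 0.1074]
tcp_rot: [0.242, 0.97, -0.0, -0.001]
contact_force: [-5.6, 1.1, 6.1]
opening: 0.592
finger_force: 29.1
```

move_arm --plan '[{"x": 0,"y": 0,"z": 0.0015,"yaw": 0,"fingers": 0.8},{"x": 0,"y": 0,"z": 0.003,"yaw": 0,"fingers": 0.8},{"x": 0,"y": 0,"z": 0.0045,"yaw": 0,"fingers": 0.8},{"x": 0,"y": 0,"z": 0.006,"yaw": 0,"fingers": 0.8},{"x": 0,"y": 0,"z": 0.0075,"yaw": 0,"fingers": 0.8}]'

```text
time: 9.3
eef_pos: [0.648, 0.0901, 0.1003]
tcp_rot: [0.242, 0.97, -0.0, -0.002]
contact_force: [-8.7, 2.2, 6.0]
opening: 0.588
finger_force: 29.8
```

move_arm --plan '[{"x": 0,"y": 0,"z": 0.0015,"yaw": 0,"fingers": 0.8},{"x": 0,"y": 0,"z": 0.003,"yaw": 0,"fingers": 0.8},{"x": 0,"y": 0,"z": 0.0045,"yaw": 0,"fingers": 0.8},{"x": 0,"y": 0,"z": 0.006,"yaw": 0,"fingers": 0.8},{"x": 0,"y": 0,"z": 0.0075,"yaw": 0,"fingers": 0.8}]'

```text
time: 9.8
eef_pos: [0.6476, 0.0903, 0.0922]
tcp_rot: [0.242, 0.97, -0.0, -0.003]
contact_force: [-8.7, 2.1, 4.2]
opening: 0.591
finger_force: 30.8
```

move_arm --plan '[{"x": 0,"y": 0,"z": 0.0015,"yaw": 0,"fingers": 0.8},{"x": 0,"y": 0,"z": 0.003,"yaw": 0,"fingers": 0.8},{"x": 0,"y": 0,"z": 0.0045,"yaw": 0,"fingers": 0.8},{"x": 0,"y": 0,"z": 0.006,"yaw": 0,"fingers": 0.8},{"x": 0,"y": 0,"z": 0.0075,"yaw": 0,"fingers": 0.8}]'

```text
time: 10.3
eef_pos: [0.6478, 0.0901, 0.0846]
tcp_rot: [0.242, 0.97, -0.0, -0.003]
contact_force: [-9.6, 0.6, 3.1]
opening: 0.586
finger_force: 32.1
```

move_arm --plan '[{"x": 0,"y": 0,"z": 0.001,"yaw": 0,"fingers": 0.8},{"x": 0,"y": 0,"z": 0.002,"yaw": 0,"fingers": 0.8},{"x": 0,"y": 0,"z": 0.003,"yaw": 0,"fingers": 0.8},{"x": 0,"y": 0,"z": 0.004,"yaw": 0,"fingers": 0.8},{"x": 0,"y": 0,"z": 0.005,"yaw": 0,"fingers": 0.8}]'

```text
time: 10.8
eef_pos: [0.6483, 0.0899, 0.0797]
tcp_rot: [0.242, 0.97, -0.0, -0.002]
contact_force: [-7.2, 1.8, 3.2]
opening: 0.585
finger_force: 33.0
```

```bash
python3 - <<'E'
from h import *
s=ctrl.get_state();print(s['wrist_torque'].round(2),s['contact_force'].round(1),pose())
for n in('scene','top','wrist'): snap(n,n+'5.png')
t=cv2.imread('pics/scene5.png')[190:300,270:390]; w=cv2.imread('pics/wrist5.png')[60:360,170:470]
c=np.zeros((560,800,3),np.uint8); c[:440,:480]=cv2.resize(t,(480,440),interpolation=cv2.INTER_CUBIC); c[:320,480:]=cv2.resize(w,(320,320)); cv2.imwrite('pics/c6.png',c)
E
```

```text
[ 0.09  0.84 -0.09] [-7.2  1.8  3.2] [np.float64(0.6482585938785699), np.float64(0.08989202518377881), np.float64(0.07974401449152767), np.float64(151.9930199569427)]
```

move_arm --plan '[{"x": 0,"y": 0,"z": 0.001,"yaw": 0,"fingers": 0.8},{"x": 0,"y": 0,"z": 0.002,"yaw": 0,"fingers": 0.8},{"x": 0,"y": 0,"z": 0.003,"yaw": 0,"fingers": 0.8},{"x": 0,"y": 0,"z": 0.004,"yaw": 0,"fingers": 0.8},{"x": 0,"y": 0,"z": 0.004,"yaw": 0,"fingers": 0.8}]'

```text
time: 11.45
eef_pos: [0.6488, 0.0896, 0.0759]
tcp_rot: [0.242, 0.97, -0.0, -0.001]
contact_force: [-7.3, 1.0, 2.8]
opening: 0.593
finger_force: 34.0
```

move_arm --plan '[{"x": 0,"y": 0,"z": 0.001,"yaw": 0,"fingers": 0.8},{"x": 0,"y": 0,"z": 0.002,"yaw": 0,"fingers": 0.8},{"x": 0,"y": 0,"z": 0.002,"yaw": 0,"fingers": 0.8}]'

```text
time: 11.75
eef_pos: [0.6489, 0.0895, 0.0749]
tcp_rot: [0.242, 0.97, -0.0, -0.001]
contact_force: [-8.2, 1.3, 6.2]
opening: 0.59
finger_force: 34.6
```

move_arm --plan '[{"x": 0,"y": 0,"z": 0.001,"yaw": 0,"fingers": 0.8},{"x": 0,"y": 0,"z": 0.001,"yaw": 0,"fingers": 0.8}]'

```text
time: 11.95
eef_pos: [0.649, 0.0895, 0.0748]
tcp_rot: [0.242, 0.97, -0.0, -0.001]
contact_force: [-10.9, 0.1, 10.0]
opening: 0.587
finger_force: 35.1
```

move_arm --plan '[{"x": 0,"y": 0,"z": 0.001,"yaw": 0,"fingers": 0.8},{"x": 0,"y": 0,"z": 0.001,"yaw": 0,"fingers": 0.8}]'

```text
time: 12.15
eef_pos: [0.6489, 0.0895, 0.0748]
tcp_rot: [0.242, 0.97, -0.0, -0.002]
contact_force: [-13.1, -0.2, 14.4]
opening: 0.589
finger_force: 35.5
```

move_arm --plan '[{"x": 0,"y": 0,"z": -0.001,"yaw": 0,"fingers": 0.8},{"x": 0.0012,"y": 0,"z": 0,"yaw": 0,"fingers": 0.8},{"x": 0.0024,"y": 0,"z": 0.0008,"yaw": 0,"fingers": 0.8},{"x": 0.0037,"y": 0,"z": 0.0017,"yaw": 0,"fingers": 0.8},{"x": 0.005,"y": 0,"z": 0.0026,"yaw": 0,"fingers": 0.8}]'

```text
time: 12.65
eef_pos: [0.648, 0.0912, 0.0736]
tcp_rot: [0.242, 0.97, 0.0, 0.003]
contact_force: [-4.0, 0.7, 11.4]
opening: 0.598
finger_force: 35.2
```

move_arm --plan '[{"x": 0.001,"y": 0,"z": 0.0007,"yaw": 0,"fingers": 0.8},{"x": 0.002,"y": 0,"z": 0.0014,"yaw": 0,"fingers": 0.8}]'

```text
time: 12.85
eef_pos: [0.6465, 0.0925, 0.0721]
tcp_rot: [0.242, 0.97, 0.001, 0.003]
contact_force: [-2.7, 0.2, 11.0]
opening: 0.593
finger_force: 35.1
```

move_arm --plan '[{"x": 0.001,"y": 0,"z": 0.0006,"yaw": 0,"fingers": 0.8},{"x": 0.002,"y": 0,"z": 0.0012,"yaw": 0,"fingers": 0.8},{"x": 0.002,"y": 0,"z": 0.0012,"yaw": 0,"fingers": 0.8}]'

```text
time: 13.15
eef_pos: [0.6445, 0.0937, 0.0704]
tcp_rot: [0.242, 0.97, 0.001, 0.003]
contact_force: [-1.9, 0.8, 9.4]
opening: 0.589
finger_force: 35.1
```

move_arm --plan '[{"x": 0.001,"y": 0,"z": 0.0006,"yaw": 0,"fingers": 0.8},{"x": 0.002,"y": 0,"z": 0.0012,"yaw": 0,"fingers": 0.8},{"x": 0.002,"y": 0,"z": 0.0012,"yaw": 0,"fingers": 0.8}]'

```text
time: 13.45
eef_pos: [0.6442, 0.0939, 0.0702]
tcp_rot: [0.242, 0.97, 0.001, 0.005]
contact_force: [0.6, -1.6, 9.7]
opening: 0.591
finger_force: 35.0
```

```bash
python3 - <<'E'
from h import *
s=ctrl.get_state();print(s['wrist_torque'].round(2),s['contact_force'].round(1),np.round(pose(),4))
d=np.subtract(pose()[:2],[.6157,.1072]); p=np.radians(-28); print('along',d@[np.cos(p),np.sin(p)],'lat',d@[-np.sin(p),np.cos(p)])
E
```

```text
[-0.26  0.32 -0.02] [ 0.6 -1.6  9.7] [6.442000e-01 9.390000e-02 7.020000e-02 1.520142e+02]
along 0.03141651840079053 lat 0.0016941142756719558
```

move_arm --plan '[{"x": 0.001,"y": -0.001,"z": 0,"yaw": 0,"fingers": 0.8},{"x": 0.001,"y": -0.0018,"z": 0,"yaw": 0,"fingers": 0.8},{"x": 0.001,"y": -0.0018,"z": 0,"yaw": 0,"fingers": 0.8}]'

```text
time: 13.75
eef_pos: [0.6441, 0.0937, 0.0704]
tcp_rot: [0.242, 0.97, 0.003, 0.007]
contact_force: [4.1, 2.2, 7.1]
opening: 0.589
finger_force: 34.6
```

```bash
python3 - <<'E'
from h import *
s=ctrl.get_state();print(s['wrist_torque'].round(2),s['contact_force'].round(1),np.round(pose(),4))
d=np.subtract(pose()[:2],[.6157,.1072]); p=np.radians(-28); print('along',d@[np.cos(p),np.sin(p)],'lat',d@[-np.sin(p),np.cos(p)])
pickle.dump(M('wrist'),open('w6.pkl','wb'))
for n in('scene','top','wrist'): snap(n,n+'6.png')
t=cv2.imread('pics/scene6.png')[200:300,270:390]; w=cv2.imread('pics/wrist6.png')[110:335,230:405]; q=cv2.imread('pics/top6.png')[140:220,240:320]
c=np.zeros((600,800,3),np.uint8); c[:300,:360]=cv2.resize(t,(360,300),interpolation=cv2.INTER_CUBIC); c[:565,360:]=cv2.resize(w,(440,565),interpolation=cv2.INTER_CUBIC); c[300:,:300]=cv2.resize(q,(300,300),interpolation=cv2.INTER_CUBIC); cv2.imwrite('pics/c7.png',c)
E
```

```text
[ 0.36 -0.36 -0.02] [4.1 2.2 7.1] [6.441000e-01 9.370000e-02 7.040000e-02 1.519297e+02]
along 0.03136870936827307 lat 0.00142920168449996
```

View pics/c7.png

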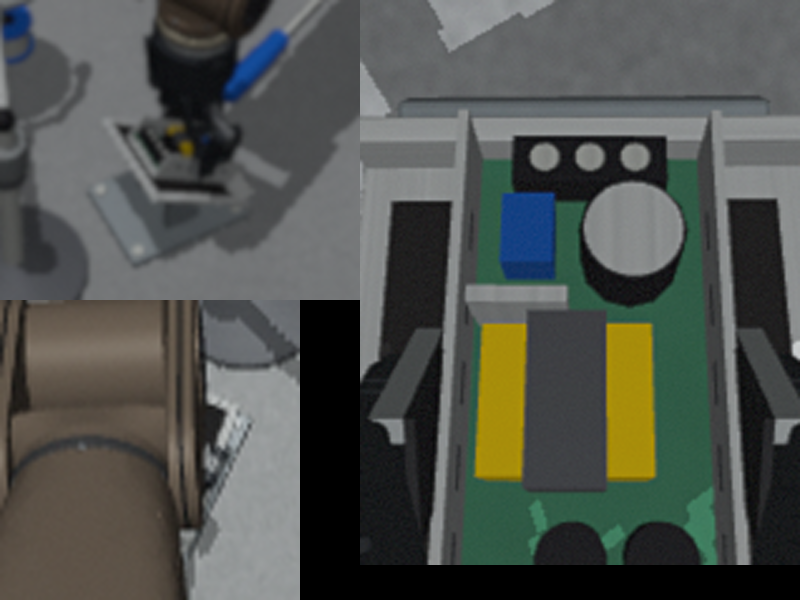

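The last picture shows the module flat on the mat, its end against the lip, with mat margins of 63 and 56 px, so it is centred within about 1 mm. I'll release and lift.

move_arm --plan '[{"x": 0,"y": 0,"z": 0,"yaw": 0,"fingers": 0.4},{"x": 0,"y": 0,"z": 0,"yaw": 0,"fingers": 0.35},{"x": 0,"y": 0,"z": 0,"yaw": 0,"fingers": 0.25},{"x": 0,"y": 0,"z": 0,"yaw": 0,"fingers": 0.15},{"x": 0,"y": 0,"z": -0.002,"yaw": 0,"fingers": 0.15}]'

```text
time: 14.4
eef_pos: [0.637, 0.0931, 0.0652]
tcp_rot: [0.242, 0.97, -0.0, -0.001]
contact_force: [-0.7, -1.0, -0.7]
opening: 0.852
finger_force: 0.0
```

move_arm --plan '[{"x": 0,"y": 0,"z": -0.01,"yaw": 0,"fingers": 0.15},{"x": 0,"y": 0,"z": -0.03,"yaw": 0,"fingers": 0.15},{"x": 0,"y": 0,"z": -0.06,"yaw": 0,"fingers": 0.15},{"x": 0,"y": 0,"z": -0.1,"yaw": 0,"fingers": 0.15},{"x": 0,"y": 0,"z": -0.14,"yaw": 0,"fingers": 0.15}]'

```text
time: 14.9
eef_pos: [0.6377, 0.0932, 0.208]
tcp_rot: [0.242, 0.97, -0.0, -0.0]
contact_force: [1.7, -0.7, -0.0]
opening: 0.85
finger_force: 0.0
```

```bash
python3 - <<'E'
from h import *
s=ctrl.get_state(); print(np.round(pose(),4),s['contact_force'].round(1),s['opening'],s['qpos'].round(2))
# lens circle from w3 wrist image + grip: refine direction
im=cv2.imread('pics/w3.png'); print(atzw('w3.pkl',28*3.2,(375-300)*3.2,.191))
g=cv2.medianBlur(cv2.cvtColor(im,cv2.COLOR_BGR2GRAY),5)
c=cv2.HoughCircles(g[150:350,0:220],cv2.HOUGH_GRADIENT,1,80,param1=120,param2=25,minRadius=40,maxRadius=95); print(c)
t=cv2.medianBlur(cv2.cvtColor(cv2.imread('pics/top0.png'),cv2.COLOR_BGR2GRAY),3)
c=cv2.HoughCircles(t[130:215,330:420],cv2.HOUGH_GRADIENT,1,60,param1=120,param2=15,minRadius=18,maxRadius=32); print(c)
for u,v,r in c[0]: print(atz('top',u+330,v+130,.191))
E
```

```text
[6.377000e-01 9.320000e-02 2.080000e-01 1.519912e+02] [ 1.7 -0.7 -0. ] 0.8496756968686738 [-0.01  0.24  1.68 -0.    1.23 -1.09]
[ 0.62404196 -0.13664543  0.191     ]
[[[ 94.5  86.5  64.6]
  [173.5  38.5  42.7]]]
[[[39.5 40.5 21.3]]]
[ 0.62933904 -0.14353656  0.191     ]
```

```bash
python3 - <<'E'
from h import *
print('lens w3',[atzw('w3.pkl',94.5,236.5,z).round(4) for z in(.182,.191)])
def tri(a,b):
    (o1,d1),(o2,d2)=ray('top',*a),ray('scene',*b); A=np.c_[d1,-d2]; t=np.linalg.lstsq(A,o2-o1,rcond=None)[0]; p,q=o1+t[0]*d1,o2+t[1]*d2; return ((p+q)/2).round(4),np.linalg.norm(p-q).round(4)
print('grip',tri((399.7,193),(262.2-1.5,157.5)),tri((400.7,194),(262.2,157.5)))
print('lens',tri((368.2,171.5),(264.4-1.5,183.2)))
# measure black rubber end in top0 and scene0 by thresholding
for f,(x0,x1,y0,y1) in {'top0':(388,415,180,207),'scene0':(250,275,148,172)}.items():
    g=cv2.cvtColor(cv2.imread(f'pics/{f}.png'),cv2.COLOR_BGR2GRAY)[y0:y1,x0:x1]
    n,l,st,ce=cv2.connectedComponentsWithStats((g<60).astype(np.uint8)); print(f,[(st[i,4],(ce[i]+[x0,y0]).round(1)) for i in range(1,n) if st[i,4]>4])
E
```

```text
lens w3 [array([ 0.6233, -0.1383,  0.182 ]), array([ 0.6237, -0.1304,  0.191 ])]
grip (array([ 0.5647, -0.2082,  0.2027]), np.float64(0.0011)) (array([ 0.5613, -0.2084,  0.201 ]), np.float64(0.0059))
lens (array([ 0.6301, -0.1442,  0.1871]), np.float64(0.0079))
top0 [(np.int32(13), array([412.2, 186. ])), (np.int32(55), array([398.3, 192.9]))]
scene0 [(np.int32(41), array([254.1, 152.5])), (np.int32(71), array([265.1, 154. ])), (np.int32(5), array([257. , 165.2]))]
```

```bash
python3 - <<'E'
from h import *
def tri(a,b):
    (o1,d1),(o2,d2)=ray('top',*a),ray('scene',*b); A=np.c_[d1,-d2]; t=np.linalg.lstsq(A,o2-o1,rcond=None)[0]; p,q=o1+t[0]*d1,o2+t[1]*d2; return ((p+q)/2).round(4),np.linalg.norm(p-q).round(4)
print(tri((398.3-1.2,192.9+.8),(265.1-1.5,154)),tri((398.3,192.9),(265.1,154)))
a=pose()
chain(a,[(.56,.02,.30,115),(.53,-.13,.30,78),(.562,-.199,.30,41.7)])
E
```

```text
(array([ 0.5605, -0.1991,  0.2177]), np.float64(0.0)) (array([ 0.5601, -0.1984,  0.2193]), np.float64(0.0075))
{'x': np.float64(0.0342), 'y': np.float64(-0.1011), 'z': np.float64(-0.092), 'yaw': np.float64(0.646)} dist 0.141
{'x': np.float64(-0.1233), 'y': np.float64(-0.0906), 'z': np.float64(-0.0), 'yaw': np.float64(0.646)} dist 0.153
{'x': np.float64(-0.0608), 'y': np.float64(0.0456), 'z': np.float64(-0.0), 'yaw': np.float64(0.634)} dist 0.076
```

move_arm --plan '[{"x": 0.0,"y": -0.01,"z": -0.04,"yaw": 0.13,"fingers": 0},{"x": 0.01,"y": -0.035,"z": -0.075,"yaw": 0.26,"fingers": 0},{"x": 0.02,"y": -0.06,"z": -0.092,"yaw": 0.39,"fingers": 0},{"x": 0.028,"y": -0.08,"z": -0.092,"yaw": 0.52,"fingers": 0},{"x": 0.034,"y": -0.101,"z": -0.092,"yaw": 0.646,"fingers": 0}]'

```text
time: 15.4
eef_pos: [0.5602, 0.0196, 0.3007]
tcp_rot: [0.54, 0.842, 0.001, 0.001]
contact_force: [-0.3, -0.5, -0.6]
opening: 0.997
finger_force: 0.0
```

move_arm --plan '[{"x": -0.025,"y": -0.018,"z": 0,"yaw": 0.13,"fingers": 0},{"x": -0.05,"y": -0.036,"z": 0,"yaw": 0.26,"fingers": 0},{"x": -0.074,"y": -0.054,"z": 0,"yaw": 0.39,"fingers": 0},{"x": -0.099,"y": -0.072,"z": 0,"yaw": 0.52,"fingers": 0},{"x": -0.123,"y": -0.091,"z": 0,"yaw": 0.646,"fingers": 0}]'

```text
time: 15.9
eef_pos: [0.5297, -0.131, 0.2993]
tcp_rot: [0.779, 0.627, 0.0, 0.0]
contact_force: [0.4, 0.1, 0.3]
opening: 1.001
finger_force: 0.0
```

move_arm --plan '[{"x": -0.012,"y": 0.009,"z": 0,"yaw": 0.127,"fingers": 0},{"x": -0.024,"y": 0.018,"z": 0,"yaw": 0.254,"fingers": 0},{"x": -0.036,"y": 0.027,"z": 0,"yaw": 0.38,"fingers": 0},{"x": -0.048,"y": 0.036,"z": 0,"yaw": 0.507,"fingers": 0},{"x": -0.061,"y": 0.046,"z": 0,"yaw": 0.634,"fingers": 0}]'

```text
time: 16.4
eef_pos: [0.5624, -0.1996, 0.2993]
tcp_rot: [0.936, 0.353, 0.0, 0.0]
contact_force: [0.6, -0.9, -1.1]
opening: 1.0
finger_force: 0.0
```

```bash
python3 - <<'E'
from h import *
print(np.round(pose(),4),ctrl.get_state()['qpos'].round(2))
pickle.dump(M('wrist'),open('w8.pkl','wb')); im=snap('wrist','w8.png')
# predicted pixel of grip pt & lens
K,T,_=pickle.load(open('w8.pkl','rb'))
def pw(P):
    c=(np.atleast_2d(P)-T[:3,3])@T[:3,:3]*[1,-1,-1]; p=c@K.T; return p[:,:2]/p[:,2:]
print(pw([[.562,-.199,.2],[.6243,-.1443,.182],[.798,.011,.237]]).round(0))
g=cv2.cvtColor(im,cv2.COLOR_RGB2GRAY); cv2.imwrite('pics/g8.png',g)
for t in(150,180,200):
    n,l,st,ce=cv2.connectedComponentsWithStats((g>t).astype(np.uint8)); print(t,[(st[i].tolist(),ce[i].round(1).tolist()) for i in range(1,n) if st[i,4]>150])
c=cv2.HoughCircles(cv2.medianBlur(g,5),cv2.HOUGH_GRADIENT,1,60,param1=120,param2=30,minRadius=50,maxRadius=130); print(c)
E
```

```text
[ 0.5624 -0.1996  0.2993 41.3397] [-0.51  0.07  1.7  -0.    1.37  0.34]
[[ 318.  201.]
 [ 318.   92.]
 [ 311. -510.]]
150 [([253, 10, 149, 180, 16134], [327.8, 92.1]), ([406, 82, 21, 12, 184], [415.1, 88.3]), ([52, 111, 42, 53, 215], [71.9, 137.4]), ([553, 278, 33, 18, 279], [569.0, 286.8])]
180 [([345, 13, 57, 102, 437], [384.5, 62.9]), ([254, 17, 61, 102, 283], [272.1, 69.1])]
200 []
[[[323.5  86.5  78.2]]]
```

```bash
python3 - <<'E'
from h import *
from scipy.optimize import least_squares as LS
g=cv2.imread('pics/g8.png',0)
for v in range(150,236,6): print(v,g[v,296:356:4].tolist())
m=(g>150).astype(np.uint8); n,l,st,ce=cv2.connectedComponentsWithStats(m); i=1+np.argmax(st[1:,4]); b=(l==i).astype(np.uint8)
b=cv2.morphologyEx(b,cv2.MORPH_CLOSE,np.ones((9,9))); b=cv2.morphologyEx(b,cv2.MORPH_OPEN,np.ones((31,31)))
cs,_=cv2.findContours(b,cv2.RETR_EXTERNAL,cv2.CHAIN_APPROX_NONE); c=max(cs,key=cv2.contourArea); print(cv2.boundingRect(c),cv2.fitEllipse(c))
cc=c[:,0,:].astype(float)
K,T,_=pickle.load(open('w8.pkl','rb'))
def pw(P):
    q=(P-T[:3,3])@T[:3,:3]*[1,-1,-1]; p=q@K.T; return p[:,:2]/p[:,2:]
from scipy.spatial import cKDTree
a=np.linspace(0,2*np.pi,400); col=np.array([.798,.011,.182])
def ring(p):
    h,t=p[:2]; Rm=R.from_euler('ZY',[h,t])  # x toward column, positive tilt raises x side => rotate -t about y
    Rm=R.from_euler('ZY',[h,-t]); L=col-.233*np.array([np.cos(h),np.sin(h),0])
    return L+Rm.apply(np.c_[.058*np.cos(a),.058*np.sin(a),0*a+.009])
f=lambda p:cKDTree(pw(ring(p))).query(cc)[0]
for t0 in(-.4,0,.3):
    s=LS(f,[np.radians(41.7),t0],loss='soft_l1',diff_step=1e-3); print(np.degrees(s.x[0]),s.x[1],s.cost,len(cc))
E
```

```text
150 [161, 180, 183, 179, 152, 155, 164, 165, 168, 169, 167, 171, 174, 180, 180]
156 [117, 169, 170, 180, 180, 180, 179, 180, 179, 180, 178, 182, 179, 180, 181]
162 [85, 87, 87, 88, 161, 178, 177, 178, 180, 178, 177, 165, 146, 105, 127]
168 [90, 87, 85, 80, 86, 83, 178, 181, 181, 180, 182, 77, 129, 122, 121]
174 [83, 85, 86, 87, 89, 104, 127, 163, 179, 181, 182, 120, 122, 123, 122]
180 [83, 88, 88, 86, 128, 131, 128, 163, 176, 174, 153, 121, 129, 126, 124]
186 [84, 87, 83, 87, 81, 128, 125, 162, 161, 160, 154, 121, 124, 126, 122]
192 [86, 84, 84, 120, 126, 130, 23, 22, 24, 25, 27, 121, 125, 128, 123]
198 [123, 129, 130, 128, 127, 127, 24, 27, 22, 29, 28, 121, 120, 120, 124]
204 [128, 131, 124, 126, 122, 124, 23, 23, 28, 29, 28, 87, 129, 124, 124]
210 [129, 126, 125, 123, 131, 129, 30, 23, 28, 25, 27, 95, 124, 128, 128]
216 [125, 127, 129, 130, 125, 130, 42, 21, 35, 32, 33, 97, 119, 124, 124]
222 [130, 127, 123, 130, 127, 124, 123, 128, 131, 125, 127, 128, 130, 129, 130]
228 [122, 129, 125, 127, 126, 123, 128, 129, 120, 121, 127, 124, 123, 125, 123]
234 [127, 124, 130, 125, 123, 127, 126, 129, 125, 122, 120, 122, 115, 84, 62]
(255, 29, 146, 134) ((327.9425354003906, 91.4380874633789), (137.8775177001953, 150.443603515625), 96.93209838867188)
43.579866904927485 -0.49913901123405907 1220.2245982055636 430
43.5831466879618 -0.5006874067983279 1220.184805555552 430
43.44496971974925 0.6672962876329789 1668.518444570867 430
```

```bash
python3 - <<'E'
from h import *
from scipy.optimize import least_squares as LS
K,T,_=pickle.load(open('w8.pkl','rb'))
def pw(P):
    q=(np.atleast_2d(P)-T[:3,3])@T[:3,:3]*[1,-1,-1]; p=q@K.T; return p[:,:2]/p[:,2:]
col=np.array([.798,.011,.182])
def pt(p,l):
    h,t=p; return col-.233*np.array([np.cos(h),np.sin(h),0])+R.from_euler('ZY',[h,-t]).apply(l)
g=cv2.imread('pics/g8.png',0)
ref=[]
for v in (196,204,212):
    r=np.where(g[v,300:350]<60)[0]+300; ref.append((r.min(),r.max()))
print(ref, np.where(g[:,326]<60)[0][[0,-1]] if 1 else 0, [int(x) for x in g[215:224,330]])
for t in np.arange(-.6,.61,.1):
    s=LS(lambda h:[pw(pt((h[0],t),[-.095,0,.007]))[0,0]-329],[.73]); h=s.x[0]
    ends=pw([pt((h,t),[-.104,0,.007]),pt((h,t),[-.104,0,-.007]),pt((h,t),[-.058,0,.009])])[:,1]; w=pw([pt((h,t),[-.095,.008,.007]),pt((h,t),[-.095,-.008,.007])]); rg=pw([pt((h,t),[.058,0,.009]),pt((h,t),[0,.058,.009]),pt((h,t),[0,-.058,.009])])
    print(round(t,1),np.degrees(h).round(2),'end v',ends.round(1),'w',np.linalg.norm(w[0]-w[1]).round(1),'far v',rg[0,1].round(0),'sides u',rg[1:,0].round(0),'grip',pt((h,t),[-.085,0,0]).round(4))
E
```

```text
[(np.int64(319), np.int64(339)), (np.int64(320), np.int64(339)), (np.int64(320), np.int64(339))] [191 399] [24, 30, 89, 165, 161, 155, 148, 165, 113]
-0.6 43.03 end v [218.2 223.6 153.5] w 24.1 far v 26.0 sides u [248. 402.] grip [ 0.5764 -0.1959  0.23  ]
-0.5 43.04 end v [222.5 225.5 158.1] w 23.1 far v 21.0 sides u [248. 402.] grip [ 0.5732 -0.1989  0.2228]
-0.4 43.06 end v [225.  226.  161.8] w 22.2 far v 16.0 sides u [248. 402.] grip [ 0.5706 -0.2015  0.2151]
-0.3 43.08 end v [226.  225.  164.5] w 21.3 far v 12.0 sides u [248. 402.] grip [ 0.5685 -0.2036  0.2071]
-0.2 43.11 end v [225.5 222.9 166.4] w 20.5 far v 9.0 sides u [248. 402.] grip [ 0.5671 -0.2052  0.1989]
-0.1 43.15 end v [223.8 219.8 167.4] w 19.7 far v 6.0 sides u [249. 403.] grip [ 0.5663 -0.2062  0.1905]
-0.0 43.19 end v [221.  215.8 167.7] w 19.0 far v 5.0 sides u [249. 403.] grip [ 0.5661 -0.2066  0.182 ]
0.1 43.23 end v [217.2 211.  167.2] w 18.4 far v 4.0 sides u [249. 403.] grip [ 0.5666 -0.2065  0.1735]
0.2 43.28 end v [212.7 205.5 166. ] w 17.8 far v 4.0 sides u [250. 403.] grip [ 0.5677 -0.2058  0.1651]
0.3 43.33 end v [207.4 199.4 164.3] w 17.3 far v 5.0 sides u [250. 403.] grip [ 0.5694 -0.2046  0.1569]
0.4 43.38 end v [201.5 192.8 161.9] w 16.8 far v 7.0 sides u [251. 403.] grip [ 0.5718 -0.2028  0.1489]
0.5 43.45 end v [195.1 185.8 159. ] w 16.4 far v 11.0 sides u [251. 404.] grip [ 0.5747 -0.2005  0.1412]
0.6 43.51 end v [188.3 178.4 155.7] w 16.0 far v 15.0 sides u [252. 404.] grip [ 0.5781 -0.1977  0.134 ]
```

```bash
python3 - <<'E'
from h import *
a=pose(); print(np.round(a,4)); chain(a,[(.568,-.204,.185,43.1)])
E
```

```text
[ 0.5631 -0.2018  0.299  41.0681]
{'x': np.float64(0.0022), 'y': np.float64(0.0049), 'z': np.float64(0.114), 'yaw': np.float64(-0.035)} dist 0.114
```

move_arm --plan '[{"x": 0.002,"y": 0.005,"z": 0.03,"yaw": -0.03,"fingers": 0},{"x": 0.002,"y": 0.005,"z": 0.06,"yaw": -0.03,"fingers": 0},{"x": 0.002,"y": 0.005,"z": 0.09,"yaw": -0.03,"fingers": 0},{"x": 0.002,"y": 0.005,"z": 0.11,"yaw": -0.03,"fingers": 0},{"x": 0.002,"y": 0.005,"z": 0.114,"yaw": -0.03,"fingers": 0.2}]' --force 25

```text
time: 16.95
eef_pos: [0.5653, -0.2003, 0.1814]
tcp_rot: [0.929, 0.37, -0.002, -0.002]
contact_force: [-0.3, 0.3, -0.6]
opening: 0.856
finger_force: 0.0
```

move_arm --plan '[{"x": 0,"y": 0,"z": 0,"yaw": 0,"fingers": 0.5},{"x": 0,"y": 0,"z": 0,"yaw": 0,"fingers": 0.65},{"x": 0,"y": 0,"z": 0,"yaw": 0,"fingers": 0.8},{"x": 0,"y": 0,"z": 0,"yaw": 0,"fingers": 1},{"x": 0,"y": 0,"z": 0,"yaw": 0,"fingers": 1}]'

```text
time: 17.45
eef_pos: [0.5681, -0.202, 0.186]
tcp_rot: [0.929, 0.369, 0.001, 0.001]
contact_force: [0.4, -0.1, 2.7]
opening: 0.177
finger_force: 29.3
```

move_arm --plan '[{"x": 0,"y": 0,"z": 0,"yaw": 0,"fingers": 1},{"x": 0,"y": 0,"z": 0,"yaw": 0,"fingers": 1},{"x": 0,"y": 0,"z": 0,"yaw": 0,"fingers": 1}]'

```text
time: 17.75
eef_pos: [0.568, -0.2021, 0.1854]
tcp_rot: [0.929, 0.369, 0.001, 0.001]
contact_force: [0.1, -1.4, 3.7]
opening: 0.179
finger_force: 29.7
```

```bash
python3 - <<'E'
from h import *
s=ctrl.get_state(); a=pose(); print(np.round(a,4),s['contact_force'].round(1),s['wrist_torque'].round(2),s['opening']*85,s['finger_force'])
d=np.subtract(a[:2],[.798,.011]); print(np.hypot(*d),np.degrees(np.arctan2(d[1],d[0])))
snap('top','top9.png');snap('scene','scene9.png')
E
```

```text
[ 0.568  -0.2021  0.1854 43.3338] [ 0.1 -1.4  3.7] [-0.18 -0.33 -0.28] 15.176120901608495 29.65422213077545
0.3135400845967025 -137.1936507874093
```

move_arm --plan '[{"x": 0.0002,"y": -0.01,"z": 0,"yaw": 0.032,"fingers": 1},{"x": 0.002,"y": -0.035,"z": 0,"yaw": 0.112,"fingers": 1},{"x": 0.0065,"y": -0.0635,"z": 0,"yaw": 0.204,"fingers": 1},{"x": 0.0148,"y": -0.0952,"z": 0,"yaw": 0.3086,"fingers": 1},{"x": 0.0264,"y": -0.1263,"z": 0,"yaw": 0.4145,"fingers": 1}]' --force 30

```text
time: 18.35
eef_pos: [0.5019, -0.0905, 0.1851]
tcp_rot: [0.986, 0.167, 0.005, 0.0]
contact_force: [14.9, 3.5, -2.3]
opening: 0.18
finger_force: 29.2
```

move_arm --plan '[{"x": 0.0011,"y": -0.026,"z": 0,"yaw": 0.0829,"fingers": 1},{"x": 0.0043,"y": -0.0517,"z": 0,"yaw": 0.1658,"fingers": 1},{"x": 0.0097,"y": -0.0772,"z": 0,"yaw": 0.2487,"fingers": 1},{"x": 0.0171,"y": -0.1021,"z": 0,"yaw": 0.3316,"fingers": 1},{"x": 0.0264,"y": -0.1263,"z": 0,"yaw": 0.4145,"fingers": 1}]'

```text
time: 18.85
eef_pos: [0.4865, 0.0365, 0.1853]
tcp_rot: [0.999, -0.038, 0.007, 0.001]
contact_force: [18.3, -3.6, -6.5]
opening: 0.179
finger_force: 29.3
```

```bash
python3 - <<'E'
from h import *
s=ctrl.get_state(); a=pose(); print(np.round(a,4),s['contact_force'].round(1),s['wrist_torque'].round(2),s['opening']*85,s['finger_force'])
d=np.subtract(a[:2],[.798,.011]); print(np.hypot(*d),np.degrees(np.arctan2(d[1],d[0])))
E
```

```text
[ 0.4865  0.0365  0.1853 -4.3171] [18.3 -3.6 -6.5] [-0.53 -2.86 -0.14] 15.255233967411852 29.2926424741745
0.3124945481896331 175.3282238914593
```

```bash
python3 - <<'E'
import numpy as np
P=np.array([(.568,-.2021),(.5019,-.0905),(.4865,.0365)])
A=np.c_[2*P,np.ones(3)];c=np.linalg.solve(A,(P**2).sum(1));print(c[:2],np.sqrt(c[2]+c[:2]@c[:2]))
from scipy.optimize import least_squares as LS
for r in(.3135,.315,.312):
    s=LS(lambda c:np.hypot(*(P-c[:2]).T)-r,[.8,.01]);print(r,s.x,s.fun)
E
```

```text
[0.79871296 0.00992519] 0.3133419092697629
0.3135 [0.79887118 0.00997933] [-4.95572614e-06  9.13496643e-06 -5.02147094e-06]
0.315 [0.800372   0.01049279] [-5.16827145e-05  9.53523826e-05 -5.23687419e-05]
0.312 [0.79736957 0.00946559] [ 4.23061265e-05 -7.79130286e-05  4.28670864e-05]
```

move_arm --plan '[{"x": 0.002,"y": -0.026,"z": 0,"yaw": 0.083,"fingers": 1},{"x": 0.006,"y": -0.0517,"z": 0,"yaw": 0.1658,"fingers": 1},{"x": 0.012,"y": -0.0772,"z": 0,"yaw": 0.2487,"fingers": 1},{"x": 0.0195,"y": -0.101,"z": 0,"yaw": 0.33,"fingers": 1},{"x": 0.028,"y": -0.122,"z": 0,"yaw": 0.4,"fingers": 1}]'

```text
time: 19.35
eef_pos: [0.5209, 0.1558, 0.185]
tcp_rot: [0.972, -0.234, 0.003, 0.001]
contact_force: [6.7, -4.9, 2.8]
opening: 0.178
finger_force: 30.4
```

move_arm --plan '[{"x": 0,"y": 0,"z": 0,"yaw": 0,"fingers": 1},{"x": 0,"y": 0,"z": 0,"yaw": 0,"fingers": 1}]'

```text
time: 19.55
eef_pos: [0.5209, 0.1557, 0.1849]
tcp_rot: [0.972, -0.233, 0.003, 0.001]
contact_force: [5.8, -1.0, 2.1]
opening: 0.176
finger_force: 30.5
```

```bash
python3 - <<'E'
from h import *
s=ctrl.get_state(); a=pose(); print(np.round(a,4),s['contact_force'].round(1),s['wrist_torque'].round(2),s['opening']*85,s['finger_force'])
d=np.subtract(a[:2],[.7988,.010]); print(np.hypot(*d),np.degrees(np.arctan2(d[1],d[0])))
E
```

```text
[  0.5209   0.1557   0.1849 -26.9429] [ 5.8 -1.   2.1] [-0.52 -0.89 -0.18] 14.976625498430053 30.48974096775055
0.31379464035495813 152.32590943452763
```

move_arm --plan '[{"x": 0,"y": -0.0015,"z": 0.007,"yaw": 0.018,"fingers": 1},{"x": -0.0015,"y": -0.0015,"z": 0.0145,"yaw": 0.018,"fingers": 1},{"x": -0.002,"y": -0.0015,"z": 0.022,"yaw": 0.018,"fingers": 1},{"x": -0.002,"y": -0.0015,"z": 0.022,"yaw": 0.018,"fingers": 1}]' --force 20

```text
time: 19.95
eef_pos: [0.5188, 0.1579, 0.1621]
tcp_rot: [0.97, -0.242, 0.002, 0.0]
contact_force: [5.3, -1.0, 1.2]
opening: 0.18
finger_force: 31.0
```

```bash
cat > q.py <<'E'
from h import *
s=ctrl.get_state(); a=pose(); print(np.round(a,4),s['contact_force'].round(1),s['wrist_torque'].round(2),s['opening']*85,s['finger_force'],s['time'])
d=np.subtract(a[:2],[.7988,.010]); print(np.hypot(*d),np.degrees(np.arctan2(d[1],d[0])))
E
python3 q.py
```

```text
[  0.5188   0.1579   0.1621 -27.9814] [ 5.3 -1.   1.2] [-0.33 -0.99  0.22] 15.339313631229803 30.960713624954224 19.95
0.3166255105044027 152.155835025535
```

move_arm --plan '[{"x": 0.0003,"y": 0,"z": 0.0075,"yaw": 0,"fingers": 1},{"x": 0.0013,"y": 0,"z": 0.015,"yaw": 0,"fingers": 1},{"x": 0.003,"y": 0,"z": 0.0223,"yaw": 0,"fingers": 1},{"x": 0.003,"y": 0,"z": 0.0223,"yaw": 0,"fingers": 1}]'

```text
time: 20.35
eef_pos: [0.5213, 0.1566, 0.14]
tcp_rot: [0.97, -0.242, 0.001, 0.0]
contact_force: [4.5, -0.7, 2.5]
opening: 0.177
finger_force: 32.0
```

```bash
python3 q.py
```

```text
[  0.5213   0.1566   0.14   -28.0106] [ 4.5 -0.7  2.5] [-0.2  -0.82  0.24] 15.002994849437462 32.03730583190918 20.35
0.3138627775490459 152.16288856854104
```

move_arm --plan '[{"x": 0.0024,"y": 0,"z": 0.0072,"yaw": 0,"fingers": 1},{"x": 0.0053,"y": 0,"z": 0.0141,"yaw": 0,"fingers": 1},{"x": 0.0089,"y": 0,"z": 0.0207,"yaw": 0,"fingers": 1},{"x": 0.0089,"y": 0,"z": 0.0207,"yaw": 0,"fingers": 1}]'

```text
time: 20.75
eef_pos: [0.5286, 0.1526, 0.1194]
tcp_rot: [0.97, -0.242, 0.0, -0.0]
contact_force: [2.4, 0.0, 3.4]
opening: 0.181
finger_force: 33.6
```

```bash
python3 q.py
```

```text
[  0.5286   0.1526   0.1194 -28.0402] [2.4 0.  3.4] [-0.16 -0.66  0.21] 15.354694077877411 33.642210960388184 20.75
0.30550827636328554 152.171364003325
```

move_arm --plan '[{"x": 0.002,"y": 0,"z": 0.0034,"yaw": 0,"fingers": 1},{"x": 0.0042,"y": 0,"z": 0.0064,"yaw": 0,"fingers": 1},{"x": 0.0042,"y": 0,"z": 0.0064,"yaw": 0,"fingers": 1},{"x": 0.0042,"y": 0,"z": 0.0064,"yaw": 0,"fingers": 1}]'

```text
time: 21.15
eef_pos: [0.532, 0.1508, 0.1132]
tcp_rot: [0.97, -0.242, -0.0, -0.0]
contact_force: [2.8, 1.0, 3.9]
opening: 0.18
finger_force: 34.5
```

```bash
python3 q.py; python3 - <<'E'
from h import *
from scipy.optimize import least_squares as LS
a=pose(); rho=np.hypot(*np.subtract(a[:2],[.7988,.010]))
P=np.array([(.31379,.1849),(.31663,.1621),(.31386,.1400),(.30551,.1194),(rho,a[2])])
for sel in (P,P[1:]):
    s=LS(lambda c:np.hypot(*(sel-c[:2]).T)-c[2],[.233,.1625,.085]);c=s.x;print(c.round(4),s.fun.round(5),[np.arctan2(c[1]-p[1],p[0]-c[0]).round(3) for p in P])
c=[.233,.1628];print([(np.arctan2(c[1]-p[1],p[0]-c[0]).round(3),np.hypot(*(p-c)).round(4)) for p in P])
for n in('scene','top'): snap(n,n+'10.png')
E
```

```text
[  0.532    0.1508   0.1132 -28.049 ] [2.8 1.  3.9] [-0.11 -0.47  0.21] 15.302373523719893 34.47420537471771 21.15
0.30172370163208967 152.17794148494107
[0.2282 0.1624 0.0885] [ 2.e-05 -5.e-05  6.e-05 -2.e-05  0.e+00] [np.float64(-0.257), np.float64(0.003), np.float64(0.256), np.float64(0.508), np.float64(0.59)]
[0.2299 0.1618 0.0867] [-0.e+00  2.e-05 -3.e-05  2.e-05] [np.float64(-0.268), np.float64(-0.003), np.float64(0.254), np.float64(0.511), np.float64(0.595)]
[(np.float64(-0.267), np.float64(0.0838)), (np.float64(0.008), np.float64(0.0836)), (np.float64(0.275), np.float64(0.084)), (np.float64(0.539), np.float64(0.0845)), (np.float64(0.625), np.float64(0.0848))]
```

move_arm --plan '[{"x": 0.0006,"y": 0,"z": 0.0008,"yaw": 0,"fingers": 1},{"x": 0.0006,"y": 0,"z": 0.0008,"yaw": 0,"fingers": 1},{"x": 0.0006,"y": 0,"z": 0.0008,"yaw": 0,"fingers": 0.75},{"x": 0.0006,"y": 0,"z": 0.0008,"yaw": 0,"fingers": 0.5},{"x": 0.0006,"y": 0,"z": 0.0008,"yaw": 0,"fingers": 0.3}]'

```text
time: 21.75
eef_pos: [0.531, 0.1502, 0.1107]
tcp_rot: [0.97, -0.243, -0.002, 0.001]
contact_force: [-0.3, -0.2, -0.2]
opening: 0.58
finger_force: 0.0
```

move_arm --plan '[{"x": 0,"y": 0,"z": 0,"yaw": 0,"fingers": 0.2},{"x": -0.002,"y": 0,"z": -0.01,"yaw": 0,"fingers": 0.2},{"x": -0.008,"y": 0,"z": -0.03,"yaw": 0,"fingers": 0.2},{"x": -0.018,"y": 0,"z": -0.07,"yaw": 0,"fingers": 0.2},{"x": -0.03,"y": 0,"z": -0.11,"yaw": 0,"fingers": 0.2}]'

```text
time: 22.25
eef_pos: [0.5052, 0.1644, 0.2233]
tcp_rot: [0.97, -0.243, -0.001, 0.0]
contact_force: [0.2, -0.1, 0.8]
opening: 0.797
finger_force: 0.0
```

move_arm --plan '[{"x": 0.0,"y": 0,"z": -0.03,"yaw": 0,"fingers": 0.2},{"x": 0.0,"y": 0,"z": -0.05,"yaw": 0,"fingers": 0.2},{"x": 0.0,"y": 0,"z": -0.05,"yaw": 0,"fingers": 0.2}]'

```text
time: 22.55
eef_pos: [0.5077, 0.1649, 0.2772]
tcp_rot: [0.97, -0.243, 0.004, -0.002]
contact_force: [0.2, 0.2, 0.7]
opening: 0.801
finger_force: 0.0
```

```bash
cat > r.py <<'E'
from h import *
from scipy.optimize import least_squares as LS
from scipy.spatial import cKDTree
print(np.round(pose(),4),ctrl.get_state()['contact_force'].round(1))
import sys; k=sys.argv[1]
Kx,T,_=M('wrist'); im=snap('wrist',f'w{k}.png'); snap('top',f't{k}.png'); snap('scene',f's{k}.png')
def pw(P):
    q=(P-T[:3,3])@T[:3,:3]*[1,-1,-1]; p=q@Kx.T; return p[:,:2]/p[:,2:]
a=np.linspace(0,2*np.pi,800); col=np.array([.7988,.010,.182])
def ring(p):
    h,t=p; L=col-.233*np.array([np.cos(h),np.sin(h),0])
    return L+R.from_euler('ZY',[h,-t]).apply(np.c_[.058*np.cos(a),.058*np.sin(a),0*a+.009])
# white frame outer edge: edge points close to predicted ring
g=cv2.GaussianBlur(cv2.cvtColor(im,cv2.COLOR_RGB2GRAY),(3,3),0).astype(float)
def resid(p):
    P=pw(ring(p)); c=P.mean(0); n=(P-c)/np.linalg.norm(P-c,axis=1)[:,None]
    return P,n
def score(p):
    P,n=resid(p); ok=(P[:,0]>4)&(P[:,0]<635)&(P[:,1]>4)&(P[:,1]<395); P,n=P[ok],n[ok]
    f=lambda d:cv2.remap(g.astype(np.float32),(P+d*n).astype(np.float32)[:,0],(P+d*n).astype(np.float32)[:,1],1)[:,0]
    return np.clip(f(-1.5)-f(1.5),0,60).mean(),ok.mean()
best=max((score((np.radians(h),t))[0],h,t) for h in np.arange(-31,-25,.25) for t in np.arange(.4,.85,.01))
print('wrist ring fit',best,score((np.radians(-28),.62)))
print('grip/ring px',pw(ring((np.radians(-28),.62)))[::100].round(0).tolist())
E
python3 r.py 11
```

```text
[  0.5077   0.1649   0.2772 -28.0756] [0.2 0.2 0.7]
wrist ring fit (np.float32(20.469566), np.float64(-27.5), np.float64(0.41000000000000003)) (np.float32(12.225596), np.float64(0.79625))
grip/ring px [[320.0, -20.0], [250.0, 15.0], [236.0, 80.0], [269.0, 128.0], [321.0, 145.0], [373.0, 128.0], [405.0, 79.0], [389.0, 14.0]]
```

move_arm --plan '[{"x": 0.01,"y": 0,"z": -0.03,"yaw": 0,"fingers": 0.2},{"x": 0.03,"y": 0,"z": -0.06,"yaw": 0,"fingers": 0.2},{"x": 0.05,"y": 0,"z": -0.09,"yaw": 0,"fingers": 0.2},{"x": 0.05,"y": 0,"z": -0.09,"yaw": 0,"fingers": 0.2},{"x": 0.05,"y": 0,"z": -0.09,"yaw": 0,"fingers": 0.2}]'

```text
time: 23.2
eef_pos: [0.5501, 0.1406, 0.3605]
tcp_rot: [0.97, -0.243, -0.001, 0.0]
contact_force: [0.2, -0.8, -0.2]
opening: 0.801
finger_force: 0.0
```

```bash
cat >> r.py <<'E'
res=sorted([(float(score((np.radians(h),t))[0]),h,round(t,2)) for h in np.arange(-29.5,-26.5,.5) for t in np.arange(.3,.9,.02)])[::-1][:8]; print(res)
def pt(h,t,l): return col-.233*np.array([np.cos(h),np.sin(h),0])+R.from_euler('ZY',[h,-t]).apply(np.atleast_2d(l))
for t in(.5,.56,.62,.68,.74): print(t,pw(pt(np.radians(-28),t,[[.058,0,.009],[.058,0,-.009],[-.058,0,.009],[-.104,0,.007],[-.104,0,-.007],[0,.058,.009],[0,-.058,.009],[-.095,.008,.007],[-.095,-.008,.007]])).round(1).tolist())
G=cv2.cvtColor(im,cv2.COLOR_RGB2GRAY)
print('col300',[(v,int(G[v,300])) for v in range(0,260,3)])
for v in range(130,240,8): print(v,G[v,290:350:4].tolist())
E
python3 r.py 12
```

```text
[  0.5501   0.1406   0.3605 -28.13  ] [ 0.2 -0.8 -0.2]
wrist ring fit (np.float32(23.94), np.float64(-27.75), np.float64(0.45000000000000007)) (np.float32(10.874478), np.float64(1.0))
grip/ring px [[318.0, 86.0], [271.0, 104.0], [259.0, 140.0], [281.0, 170.0], [319.0, 180.0], [357.0, 169.0], [377.0, 140.0], [364.0, 103.0]]
[(23.39990234375, np.float64(-28.0), np.float64(0.44)), (22.903676986694336, np.float64(-28.0), np.float64(0.42)), (22.749462127685547, np.float64(-28.0), np.float64(0.46)), (22.744121551513672, np.float64(-27.5), np.float64(0.44)), (22.20616912841797, np.float64(-27.5), np.float64(0.42)), (22.186782836914062, np.float64(-28.0), np.float64(0.4)), (22.119585037231445, np.float64(-27.5), np.float64(0.46)), (21.587696075439453, np.float64(-27.5), np.float64(0.4))]
0.5 [[317.6, 81.1], [317.7, 72.4], [318.6, 183.7], [318.8, 211.2], [318.8, 203.0], [258.9, 139.4], [377.4, 138.9], [312.1, 206.0], [325.5, 205.9]]
0.56 [[317.6, 83.6], [317.7, 73.6], [318.6, 182.0], [318.8, 207.6], [318.8, 199.2], [259.0, 139.8], [377.3, 139.4], [312.2, 202.8], [325.4, 202.7]]
0.62 [[317.6, 
[... 1745 characters left out ...]
, 150, 148, 152, 154, 154, 155, 155, 152, 152, 164, 159, 149]
170 [134, 128, 103, 165, 179, 183, 153, 132, 132, 130, 123, 171, 145, 126, 128]
178 [89, 85, 89, 85, 87, 85, 109, 123, 122, 100, 87, 85, 86, 102, 86]
186 [88, 84, 86, 88, 88, 90, 31, 17, 22, 27, 88, 84, 92, 87, 83]
194 [88, 90, 89, 84, 87, 85, 77, 73, 73, 71, 85, 88, 85, 85, 86]
202 [89, 89, 87, 86, 87, 84, 87, 85, 85, 86, 87, 89, 86, 88, 83]
210 [87, 85, 87, 88, 88, 90, 83, 87, 83, 129, 125, 129, 102, 85, 87]
218 [87, 90, 86, 86, 89, 122, 124, 128, 128, 127, 129, 129, 125, 128, 85]
226 [85, 87, 131, 131, 127, 124, 127, 130, 126, 126, 125, 127, 130, 125, 127]
234 [84, 83, 86, 114, 126, 133, 127, 123, 125, 127, 126, 97, 86, 83, 85]
```

```bash
python3 -c "
from plant import ctrl
print(ctrl.get_state()['time'],ctrl.sign_off())"
```

```text
the job is handed in; nothing more can be done
23.35 None
```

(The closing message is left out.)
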